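Ready two block heaters for a run

TASK

Get the two block heaters ready for a run. In the heater with the round well, stand the metal sleeve in the well, then stand the white-capped glass vial inside the sleeve, then put the grey knobbed cover over them, in that order and each fully home; in the heater with the split block, push the spacer bar fully down into the gap between the two blocks (any time). Keep the vial upright and do not drop it, and do not knock over the amber bottle.

Things in the scene. Friction and masses are not known exactly. Their poses are not given: they have to be found in the camera images.
- well_heater: Fixed small white block heater, 162 x 120 mm, housing 64 mm high, black panel at one short end. Origin at bench height under the centre of its 90 mm square aluminium core (flat top at 70 mm); x along its length away from the panel, z up. In the core, centred on the origin: a round vertical well, 46 mm across, mouth chamfered 3 mm, flat floor at 28 mm (42 mm deep).
- split_heater: Fixed small white block heater, 162 x 120 mm, housing 64 mm high, black panel at one short end. Origin at bench height under the centre of its 90 mm square aluminium core (flat top at 70 mm); x along its length away from the panel, z up. The core is two blocks with a straight gap between: 20 mm wide (y), 90 mm long (x), centred on the origin, lips rounded 5 mm, flat floor at 28 mm (42 mm deep).
- sleeve: Loose plain aluminium tube standing upright, open at both ends: 40 mm outside, 33 mm inside, 60 mm tall, about 90 g. Origin at the centre of its underside, z up along its axis. In the well it stands 18 mm proud of the core.
- vial: Loose clear glass vial with a white cap of the same width, standing upright: 23 mm across, 90 mm tall (cap: the top 22 mm), about 45 g. Origin at the centre of its underside, z up. In the sleeve it stands on the well's floor, its top 30 mm above the sleeve's. Let go no more than 15 mm above where it is to stand.
- cover: Loose grey plastic round cover, open below, standing on its rim: 68 mm outside, 62 mm inside, inner height 55 mm, flat top at 60 mm with a black round knob, 20 mm across, 22 mm tall (top at 82 mm); about 100 g. Origin at the centre of its open underside, z up. Home, its rim rests on the flat top of the core round the sleeve.
- spacer: Loose aluminium bar standing upright: 70 mm long (x), 16 mm thick (y), 42 mm tall, with a grip tab mid-top, 30 mm long, 12 mm thick, 22 mm tall (total height 64 mm); about 140 g. Origin at the centre of its underside, z up. Fully home it lies along the gap, its long top face level with the blocks, only the tab above; either way round.
- amber: Bystander: loose small amber bottle with a brown-red cap, 36 mm across, 75 mm tall, standing between the things. Origin at the centre of its underside, z up. It must stay standing.
There are look-alikes about, which are no part of the job. There is more than one size of the vial; the one meant has the size given above.

How it is judged:
By the outcome, as a careful person would: the job done as asked, in the order asked, and still so for the second after the job is handed in, with the robot touching nothing.
It also fails if it takes over 134 s, if anything falls off the work surface, if the arm or the gripper's body presses on something with over 40 N, if the wrist force passes 120 N, or if a joint passes its speed limit or range.

ROBOT

A 6-joint arm with a two-finger parallel gripper is mounted at the origin on the work surface. World frame = base frame: x ahead of the robot, y to its left, z up, the work surface at z = 0. Lengths are in m, angles in rad, forces in N, time in s.
With the tool pointing down it reaches from about 0.35 to 0.975 m from the base axis. Payload 4.9 kg.
Tool frame: the origin (TCP) lies at the very end of the fingers, on their centre line; the grasp point (between the pads) lies 19 mm behind it; x points along the fingers, y is the direction in which the jaws open and shut, and the axes are right-handed (so a half turn about x gives the same grasp; the last joint's range is limited). The gripper opens to 85 mm and grips with 20 to 120 N. Pads are 22 mm wide; open, the fingers measure 114 mm over their backs; the gripper's body (76 mm by 85 mm) begins 54 mm behind the grasp point. The pads swing forward as they close: fully open they stand 13 mm farther back than shut.
Start: joints at [1.105, 0.053, 1.613, -0, 1.476, -0.119], TCP at [0.212, 0.588, 0.231] pointing down, gripper open.
Joint ranges: [-3.01, 3.01], [-1.01, 2.22], [0.06, 2.58], [-1.02, 4.17], [0.09, 2.62], [-3.14, 3.14]. Speed limits (rad/s): [2.57, 2.57, 3.14, 3.14, 3.14, 3.14].

INTERFACE

Orientations are given as a rotation vector (axis times angle).
In Python, from station import ctrl, get_image, calibration, finish_job, search_frame, cut_out, mark_of gives the robot as it stands. The module is installed in compiled form; this text tells all that it offers.
- The arm moves only by the tool arm_command, never from a script. Its argument "plan" is a list that holds one entry, the list of rows, each a list of 7 numbers: the shift along the tool's x, y, z in m, then the turn, a rotation vector about the tool's x, y, z in degrees, then the finger opening in m, from 0 to 0.0854. A call has 1 to 20 rows; each row shifts and turns the pose as measured when the row begins, along the tool's axes as they then stand; what a row does not reach is not made up. A row lasts 1/12 s, in which the tool goes at most 41.7 mm and 7.16 degrees, less where a joint would pass 70% of its speed; a pose out of reach is approached as far as the arm can. A call with a gripper value outside its range is refused whole. The fingers move at their own pace and stop on an object; "squeeze" is the grip in N (left out, the last holds). Time passes only in rows, so rows that do not move let the fingers close. It gives the time, the measured TCP pose, the force and the opening at its end, in the units of the state.
- ctrl.get_obs(): the state, without advancing time (a new reading comes with each control period).
- get_image(name): name is "side" or "top"; returns the picture (400x640x3 uint8, red, green, blue); there is no depth.
- calibration(name): a dict with "fx", "fy", "cx", "cy" (pixels), "k1" (the pictures are not rectified: a ray, as slopes to the right and down, at radius r is drawn at 1 + k1 r^2 times it, then the intrinsics apply), "cam_to_world" (4x4, takes a point from camera to world coordinates). Camera axes: x right, y down, z forward; pixel columns grow to the right and rows downward; lengths in m; the calibration is good to about 2 mm. A picture is of the moment at which its call begins. calibration takes no time and is no camera call.
- finish_job(): hands the job in, once; it reports no verdict.
Trained networks look in the newest picture that a camera, given by its name, has taken for a name from the list of things; names that differ only in an ending like _2 or _b are one class to them, and where a whole thing is asked for, a point or a joint stands for the part that bears it (a point fixed in the world has none). Each returns a list of dicts, best first, with "conf" (0 to 1); they miss things now and then, are a little off and sometimes report something else, mostly with a low value. They report only what shows in the picture. A call takes as long as a camera call. They do not tell look-alikes from the thing itself.
- search_frame(camera, thing): "at" ([x, y, z] in m, in the coordinates of the camera as it stood for that picture, good to about 4 mm: the middle of the surface that is visible of it).
- cut_out(camera, thing): "mask" (400x640 bool, what is visible of it).
- mark_of(camera, thing): "at" ([x, y, z] in m, in the coordinates of the camera as it stood for that picture, good to about 4 mm: a listed point, or the origin of a listed thing).
The state is a dict: "t": time; "q": joint angles; "dq": joint speeds; "effort": joint torques, N m; "tool_pos": TCP position; "tool_rot": TCP orientation; "contact_force": force on the tool from outside, world axes, zero at the start; "wrist_torque": the same for the moment, N m; "opening": finger opening in m.
Only numpy, scipy, OpenCV 4.12 (cv2) and the standard library are available. Lean on these libraries where they do the work, as an engineer would, in place of code of your own. Each camera call takes 0.05 s, during which the arm holds its last target. There are 200 camera calls.

## Working session

There is one attempt and no reset: what is moved stays moved. The work goes in short steps, Python scripts to look and compute and a tool call to move; the robot and the scene stay as the last step left them, time stands still between calls to the robot, and variables do not carry over. Pictures are saved under pics/ and viewed, about 12 in all and at most 16, crops included, and the job is handed in when it is done.

Besides the shell and the picture viewer there is one more tool, called after "Call:" in YAML: its name, and indented under it one key for each argument. arm_command: Moves the arm, as the interface text tells. Its arguments: {"type":"object","properties":{"plan":{"type":"array","items":{"type":"array","items":{"type":"array","items":{"type":"number"}}}},"squeeze":{"type":"number"}},"required":["plan"]}

```bash
mkdir -p pics
cat > h.py <<'E'
import numpy as np,cv2
from station import *
def cal(n):
    c=calibration(n); return c,np.array([[c['fx'],0,c['cx']],[0,c['fy'],c['cy']],[0,0,1.]]),np.array([c['k1'],0,0,0,0.]),np.array(c['cam_to_world'])
def ray(n,uv,z):
    c,K,D,T=cal(n); p=cv2.undistortPoints(np.array(uv,float).reshape(-1,1,2),K,D)[:,0]
    d=np.c_[p,np.ones(len(p))]@T[:3,:3].T; o=T[:3,3]; return o+d*((z-o[2])/d[:,2])[:,None]
def proj(n,P):
    c,K,D,T=cal(n); W=np.linalg.inv(T); 
    return cv2.projectPoints(np.array(P,float).reshape(-1,1,3),cv2.Rodrigues(W[:3,:3])[0],W[:3,3],K,D)[0][:,0]
def w(n,at): T=cal(n)[3]; return T[:3,:3]@np.array(at)+T[:3,3]
def save(n,f,crop=None,s=1):
    im=get_image(n); a=im
    if crop: a=a[crop[1]:crop[3],crop[0]:crop[2]]
    a=cv2.resize(a,None,fx=s,fy=s,interpolation=cv2.INTER_CUBIC); cv2.imwrite('pics/'+f,a[:,:,::-1]); return im
E
python3 - <<'E'
from h import *
np.set_printoptions(precision=3,suppress=True)
for n in ('top','side'):
    save(n,n+'0.png',s=1.25); c=cal(n); print(n,c[3],c[1][0,0])
    for t in 'well_heater split_heater sleeve vial cover spacer amber'.split():
        for d in mark_of(n,t)[:5]: print(t,round(d['conf'],2),w(n,d['at']),proj(n,[w(n,d['at'])])[0])
print(ctrl.get_obs())
E
```

```text
top [[-0.026 -0.995  0.091  0.454]
 [-1.     0.027  0.009 -0.017]
 [-0.011 -0.091 -0.996  1.108]
 [ 0.     0.     0.     1.   ]] 484.99904089942726
well_heater 0.63 [0.623 0.246 0.001] [210.333 169.015]
well_heater 0.19 [ 0.559  0.    -0.004] [316.491 193.754]
split_heater 0.85 [ 0.628 -0.231  0.002] [415.723 161.306]
sleeve 0.55 [ 0.443 -0.338  0.   ] [465.557 240.17 ]
vial 0.7 [ 0.379 -0.002  0.002] [319.656 272.83 ]
vial 0.49 [ 0.432  0.02  -0.   ] [309.416 249.476]
vial 0.44 [ 0.485 -0.036 -0.001] [333.014 225.533]
cover 0.82 [0.672 0.018 0.001] [307.533 145.238]
cover 0.3 [ 0.449  0.319 -0.002] [179.791 245.045]
amber 0.46 [ 0.563  0.002 -0.001] [315.833 192.143]
amber 0.25 [ 0.443 -0.34   0.002] [466.389 240.457]
side [[-0.989 -0.086  0.121  0.405]
 [-0.148  0.62  -0.771  0.701]
 [-0.009 -0.78  -0.626  0.625]
 [ 0.     0.     0.     1.   ]] 390.5312291207777
well_heater 0.82 [ 0.623  0.251 -0.006] [244.974 296.128]
well_heater 0.35 [ 0.45   0.32  -0.004] [327.235 338.316]
split_heater 0.58 [ 0.621 -0.227 -0.006] [293.403 162.62 ]
sleeve 0.78 [ 0.443 -0.341 -0.008] [357.329 147.329]
vial 0.91 [ 0.439  0.021 -0.007] [348.311 226.583]
vial 0.9 [ 0.379  0.    -0.004] [374.   222.07]
cover 0.62 [ 0.672  0.017 -0.002] [253.082 215.12 ]
spacer 0.66 [ 0.451  0.323 -0.002] [326.603 339.094]
amber 0.43 [ 0.625 -0.226 -0.007] [292.037 162.907]
{'t': 0.8, 'q': array([ 1.105,  0.053,  1.613, -0.   ,  1.476, -0.119]), 'dq': array([-0.001, -0.   , -0.001,  0.002,  0.002, -0.   ]), 'effort': array([ -0.002, -39.364, -37.043,  -0.   ,   0.   ,  -0.   ]), 'tool_pos': array([0.212, 0.588, 0.231]), 'tool_rot': array([ 0.272,  1.554, -0.272]), 'contact_force': array([ 0.703, -0.395, -0.042]), 'wrist_torque': array([ 0.016, -0.001, -0.002]), 'opening': 0.08557847515650804}
```

View pics/top0.png

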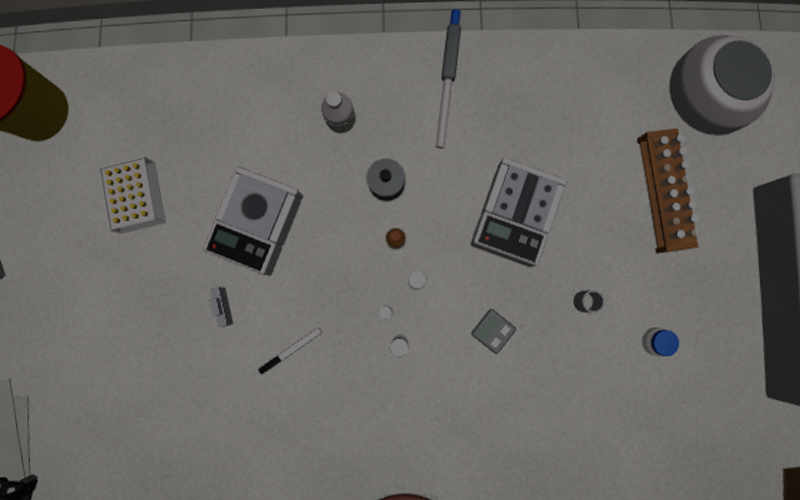

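View pics/side0.png

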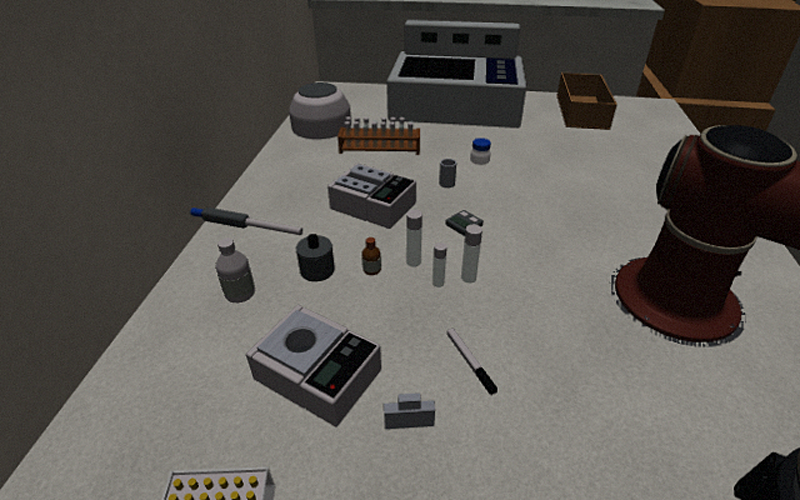

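Run:
```python
from h import *
np.set_printoptions(precision=1,suppress=True)
for P in [(.485,-.036),(.432,.02),(.379,-.002)]:
    print(P,[ (proj('side',[(*P,z)])[0]*1.25) for z in (0,.07,.09,.11,.13)])
a=save('top','a.png'); b=a[120:290,150:330]; c=a[120:290,320:500]
A=cv2.resize(np.hstack([b,c]),None,fx=2.2,fy=3,interpolation=2) if 0 else cv2.resize(np.vstack([b,c]),None,fx=1,fy=1)
cv2.imwrite('pics/tl.png',cv2.convertScaleAbs(cv2.resize(b,None,fx=3.3,fy=3.3,interpolation=2)[:,:,::-1],alpha=1.6))
cv2.imwrite('pics/tr.png',cv2.convertScaleAbs(cv2.resize(c,None,fx=3.3,fy=3.3,interpolation=2)[:,:,::-1],alpha=1.6))
s=get_image('side')
cv2.imwrite('pics/s1.png',cv2.convertScaleAbs(cv2.resize(s[110:350,190:400],None,fx=2.5,fy=2.5,interpolation=2)[:,:,::-1],alpha=1.6))
```

```text
(0.485, -0.036) [array([414.8, 259.1]), array([415.3, 230.8]), array([415.5, 222.2]), array([415.7, 213.4]), array([415.8, 204.4])]
(0.432, 0.02) [array([439.2, 280.6]), array([441. , 251.8]), array([441.5, 243. ]), array([442.1, 234. ]), array([442.6, 224.7])]
(0.379, -0.002) [array([467.9, 275.4]), array([471.1, 246.7]), array([472.1, 238. ]), array([473., 229.]), array([474.1, 219.8])]
```

View pics/tl.png

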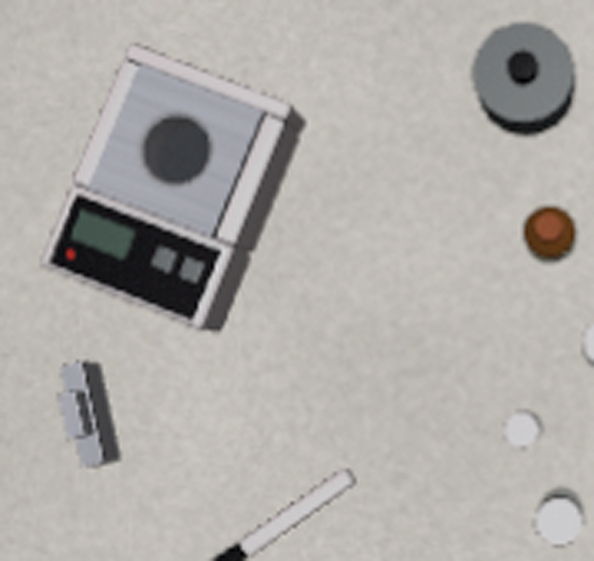

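View pics/tr.png

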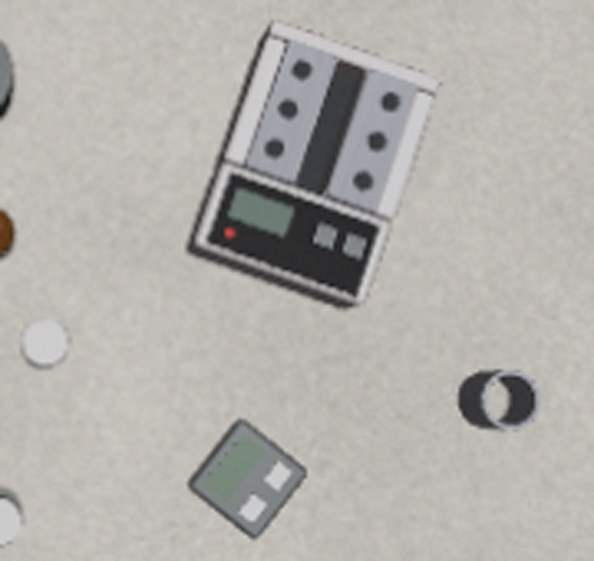

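View pics/s1.png

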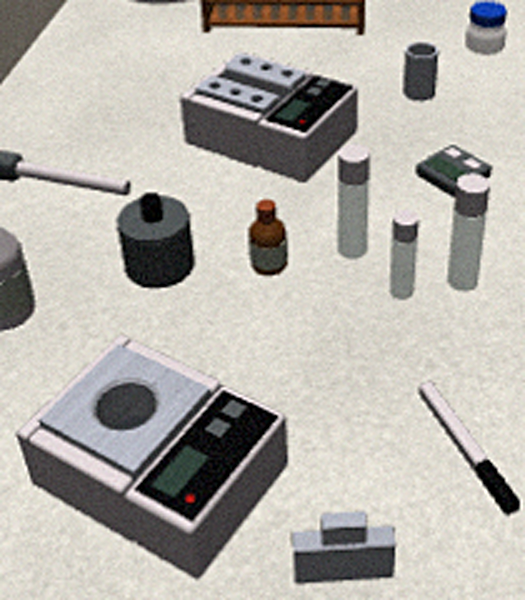

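Run:
```python
from h import *
np.set_printoptions(precision=4,suppress=True)
tl=lambda x,y:(150+x/3.3,120+y/3.3); tr=lambda x,y:(320+x/3.3,120+y/3.3); sd=lambda x,y:(190+x/2.5,110+y/2.5)
T=lambda n,p,z:print(n,ray('top',[p],z)[0]); S=lambda n,p,z:print(n,ray('side',[p],z)[0])
T('well',tl(177,150),.07);S('well s',sd(127,406),.07)
T('vial',tl(522,429),.09);S('vial s',sd(405,219),.09)
T('covertop',tl(524,70),.06);T('knob',tl(522,67),.082);S('knob s',sd(151,202),.08)
T('sleeve',tr(512,400),.06);S('sleeve s',sd(421.5,49),.06)
T('gapnear',tr(314,190),.07);T('gapfar',tr(349,64),.07)
T('spA',tl(77,366),.042);T('spB',tl(92,465),.042);T('tab',tl(73,412),.064)
S('sp s botL',sd(294,582),0);S('sp s botR',sd(394,577),0);S('tab s',sd(344,517),.064)
T('amber',tl(549,226),.075)
# axis angles from core edges
for n,a,b in [('wellx',tl(128,60),tl(75,185)),('splitx',tr(272,28),tr(225,160))]:
    p=ray('top',[a,b],.064);d=p[0]-p[1];print(n,np.degrees(np.arctan2(d[1],d[0])))
p=ray('top',[tr(349,64),tr(314,190)],.07);d=p[0]-p[1];print('gap',np.degrees(np.arctan2(d[1],d[0])),np.linalg.norm(d),p.mean(0))
for t in ['spacer','sleeve','vial','cover']:
    for n in('top','side'):
        m=[(round(d['conf'],2),cv2.minAreaRect(cv2.findNonZero(d['mask'].astype('uint8')))) for d in cut_out(n,t)[:3]]
        print(t,n,m)
from scipy.spatial.transform import Rotation as R
print(R.from_rotvec(ctrl.get_obs()['tool_rot']).as_matrix())
```

```text
well [0.6211 0.2439 0.07  ]
well s [0.6196 0.2544 0.07  ]
vial [0.433  0.0192 0.09  ]
vial s [0.4338 0.0316 0.09  ]
covertop [0.6698 0.0134 0.06  ]
knob [0.6673 0.014  0.082 ]
knob s [0.6662 0.0261 0.08  ]
sleeve [ 0.4409 -0.3422  0.06  ]
sleeve s [ 0.4418 -0.3292  0.06  ]
gapnear [ 0.5819 -0.2148  0.07  ]
gapfar [ 0.6652 -0.242   0.07  ]
spA [0.4807 0.3201 0.042 ]
spB [0.4142 0.3101 0.042 ]
tab [0.4499 0.3159 0.064 ]
sp s botL [0.4827 0.3361 0.    ]
sp s botR [0.4136 0.3222 0.    ]
tab s [0.4497 0.3216 0.064 ]
amber [ 0.5634 -0.0009  0.075 ]
wellx -23.146600349344894
splitx -21.73580771197126
gap -18.092267414210635 0.08763104024719057 [ 0.6236 -0.2284  0.07  ]
spacer top [(0.77, ((175.8529510498047, 244.91175842285156), (32.25723648071289, 16.24988555908203), 75.96376037597656))]
spacer side [(0.94, ((326.5, 328.5), (27.0, 41.0), 90.0))]
sleeve top [(0.73, ((471.0, 241.0), (18.0, 24.0), 90.0))]
sleeve side [(0.77, ((358.0, 138.0), (22.0, 14.0), 90.0))]
vial top [(0.68, ((318.5, 276.0), (16.0, 13.0), 90.0)), (0.68, ((332.5, 222.5), (13.0, 11.0), 90.0))]
vial side [(0.89, ((351.0, 211.0), (36.0, 10.0), 90.0)), (0.82, ((376.5990295410156, 202.50990295410156), (13.034988403320312, 45.67220687866211), 5.710593223571777)), (0.78, ((330.5, 190.0), (44.0, 13.0), 90.0))]
cover top []
cover side [(0.6, ((252.0, 205.5), (37.0, 30.0), 90.0))]
[[-0.      0.3399  0.9405]
 [-0.      0.9405 -0.3399]
 [-1.     -0.     -0.    ]]
```

Call:
arm_command:
  plan:
    - [[0.0067,-0.0144,0.0262,0,0,0,0.085],[0.0067,-0.0144,0.0262,0,0,0,0.085],[0.0067,-0.0144,0.0262,0,0,0,0.085],[0.0067,-0.0144,0.0262,0,0,0,0.085],[0.0067,-0.0144,0.0262,0,0,0,0.085],[0.0067,-0.0144,0.0262,0,0,0,0.085],[0.0067,-0.0144,0.0262,0,0,0,0.085],[0.0067,-0.0144,0.0262,0,0,0,0.085],[0.0067,-0.0144,0.0262,0,0,0,0.085],[0.0067,-0.0144,0.0262,0,0,0,0.085],[0.0067,-0.0144,0.0262,0,0,0,0.085],[0.0067,-0.0144,0.0262,0,0,0,0.085],[0,0,0,-6,0,0,0.04],[0,0,0,-6,0,0,0.04],[0,0,0,-6,0,0,0.04],[0,0,0,-6,0,0,0.04],[0,0,0,-6,0,0,0.04],[0,0,0,0,0,0,0.04]]

```text
t: 2.8
tool_pos: [0.4615, 0.3066, 0.1485]
tool_rot: [-0.154, 1.561, 0.163]
contact_force: [-0.7, -0.2, 0.0]
opening: 0.0395
```

```bash
cat >> h.py <<'E'
from scipy.spatial.transform import Rotation as R
def go(xyz,head):
    "what is left to reach TCP xyz with tool y at heading (deg), in tool axes"
    o=ctrl.get_obs(); M=R.from_rotvec(o['tool_rot']).as_matrix(); p=np.array(o['tool_pos'])
    h=np.radians(head); G=np.c_[[0,0,-1],[np.cos(h),np.sin(h),0],[np.sin(h),-np.cos(h),0]]
    best=min((R.from_matrix(M.T@(G@np.diag([1,s,s]))).as_rotvec(degrees=True) for s in(1,-1)),key=np.linalg.norm)
    hd=np.degrees(np.arctan2(M[1,1],M[0,1]))
    print('t',round(o['t'],2),'p',p.round(4),'head',hd.round(1),'open',round(o['opening'],4),'F',o['contact_force'].round(1),'q6',o['q'][5].round(2))
    print(' shift',(M.T@(np.array(xyz)-p)).round(4),'turn',best.round(1),'shift after turn',(R.from_rotvec(best,degrees=True).as_matrix().T@M.T@(np.array(xyz)-p)).round(4))
E
python3 - <<'E'
from h import *
go((.449,.318,.15),100)
a=get_image('top');b=get_image('side')
p=ctrl.get_obs()['tool_pos'];u=proj('top',[p])[0];v=proj('side',[p])[0];print(u,v)
def cr(im,u,s=5,r=50):
    x,y=u.round().astype(int);k=im[y-r:y+r,x-r:x+r];k=cv2.convertScaleAbs(cv2.resize(k,None,fx=s*.8,fy=s*.8,interpolation=2)[:,:,::-1],alpha=1.6);cv2.drawMarker(k,(int((u[0]-x+r+.5)*s*.8),int((u[1]-y+r+.5)*s*.8)),(0,0,255),0,10);return k
cv2.imwrite('pics/c1.png',np.hstack([cr(a,u),cr(b,v)]))
E
```

```text
t 2.8 p [0.4615 0.3066 0.1485] head 101.6 open 0.0395 F [-0.7 -0.2  0. ] q6 -1.32
 shift [-0.0015  0.0137 -0.0099] turn [ 1.6  0.3 -0.3] shift after turn [-0.0015  0.0134 -0.0103]
[163.43599858 239.4401147 ] [321.77628613 276.0626914 ]
```

View pics/c1.png

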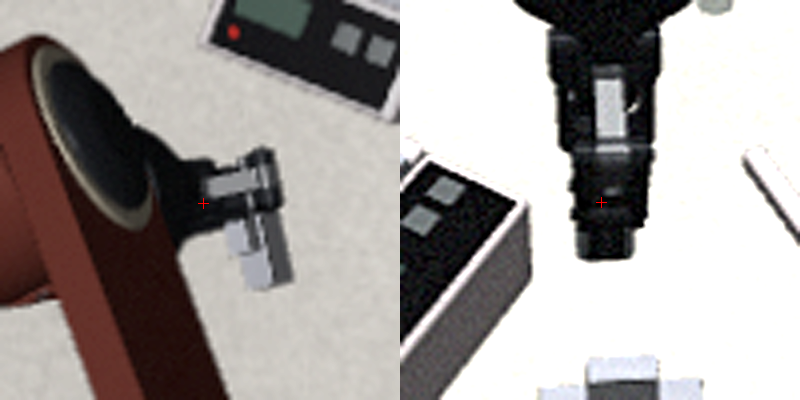

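Call:
arm_command:
  plan:
    - [[0,0.0068,-0.005,1.6,0,0,0.0],[0,0.0068,-0.005,0,0,0,0.0],[0,0,0,0,0,0,0],[0,0,0,0,0,0,0]]

```text
t: 3.23
tool_pos: [0.4486, 0.319, 0.1488]
tool_rot: [-0.123, 1.562, 0.132]
contact_force: [1.1, -0.7, 0.7]
opening: -0.0001
```

Run:
```python
from h import *
go((.449,.318,.15),100)
b=get_image('side');a=get_image('top')
o=ctrl.get_obs();p=o['tool_pos'];M=R.from_rotvec(o['tool_rot']).as_matrix()
P=[p+M@np.array([0,y,z]) for y in(-.012,0,.012) for z in(-.011,0,.011)]
def cr(im,n,s=6,r=32):
    U=proj(n,P);x,y=U[4].round().astype(int);k=im[y-r:y+r,x-r:x+r];k=cv2.convertScaleAbs(cv2.resize(k,None,fx=s,fy=s,interpolation=2)[:,:,::-1],alpha=2.5)
    for u in U: cv2.circle(k,tuple(((u-[x-r,y-r]+.5)*s).astype(int)),2,(0,0,255),-1)
    return k
cv2.imwrite('pics/c2.png',np.hstack([cr(a,'top'),cr(b,'side')]))
```

```text
t 3.23 p [0.4486 0.319  0.1488] head 99.3 open -0.0001 F [ 1.1 -0.7  0.7] q6 -1.25
 shift [-0.0012 -0.0011  0.0002] turn [-0.7  0.3 -0.3] shift after turn [-0.0012 -0.0011  0.0002]
```

View pics/c2.png

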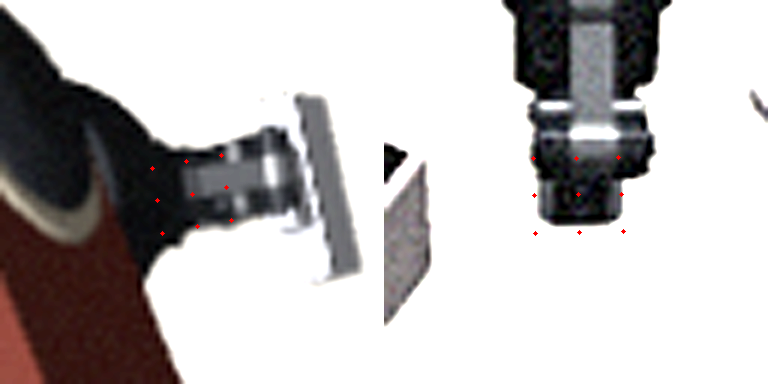

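Call:
arm_command:
  plan:
    - [[0,0,0,-0.7,0,0,0.05],[0.01,0,0,0,0,0,0.05],[0.02,0,0,0,0,0,0.05],[0.025,0,0,0,0,0,0.05],[0.025,0,0,0,0,0,0.05],[0.014,0,0,0,0,0,0.05],[0.006,0,0,0,0,0,0.05],[0.002,0,0,0,0,0,0.05],[0,0,0,0,0,0,0.05]]

```text
t: 4.08
tool_pos: [0.4511, 0.3187, 0.041]
tool_rot: [-0.132, 1.559, 0.142]
contact_force: [-0.1, 1.1, 0.6]
opening: 0.0502
```

Run:
```python
from h import *
go((.449,.319,.045),100)
```

```text
t 4.08 p [0.4511 0.3187 0.041 ] head 100.0 open 0.0502 F [-0.1  1.1  0.6] q6 -1.27
 shift [-0.004   0.0007 -0.002 ] turn [-0.   0.5 -0.3] shift after turn [-0.004   0.0007 -0.002 ]
```

Call:
arm_command:
  plan:
    - [[-0.0045,0,-0.002,0,0.5,-0.3,0.05],[0,0,0,0,0,0,0.025],[0,0,0,0,0,0,0.01],[0,0,0,0,0,0,0.0],[0,0,0,0,0,0,0.0],[0,0,0,0,0,0,0.0],[0,0,0,0,0,0,0]]
  squeeze: 60

```text
t: 4.67
tool_pos: [0.4519, 0.3198, 0.0509]
tool_rot: [-0.135, 1.56, 0.139]
contact_force: [0.6, 0.7, -1.9]
opening: 0.0101
```

Run:
```python
from h import *
go((.449,.319,.045),100)
```

```text
t 4.67 p [0.4519 0.3198 0.0509] head 100.0 open 0.0101 F [ 0.6  0.7 -1.9] q6 -1.26
 shift [ 0.0058 -0.0003 -0.003 ] turn [-0.   0.4 -0.1] shift after turn [ 0.0059 -0.0003 -0.0029]
```

Call:
arm_command:
  plan:
    - [[0,0,0,0,0,0,0.03],[0,0,0,0,0,0,0.03],[0.002,0,0,0,0.2,0,0.03],[0.001,0,-0.001,0,0,0,0.03],[0,0,0,0,0,0,0.03],[0,0,0,0,0,0,0.03]]

```text
t: 5.17
tool_pos: [0.4513, 0.3198, 0.0482]
tool_rot: [-0.135, 1.563, 0.139]
contact_force: [1.0, 0.0, 0.7]
opening: 0.0299
```

Run:
```python
from h import *
go((.449,.319,.045),100)
```

```text
t 5.17 p [0.4513 0.3198 0.0482] head 100.0 open 0.0299 F [1.  0.  0.7] q6 -1.26
 shift [ 0.0032 -0.0004 -0.0024] turn [-0.   0.2 -0.1] shift after turn [ 0.0032 -0.0004 -0.0024]
```

Call:
arm_command:
  plan:
    - [[0.002,0,-0.002,0,0,0,0.03],[0,0,0,0,0,0,0.03],[0,0,0,0,0,0,0.0],[0,0,0,0,0,0,0.0],[0,0,0,0,0,0,0.0],[0,0,0,0,0,0,0]]
  squeeze: 60

```text
t: 5.67
tool_pos: [0.449, 0.3194, 0.0459]
tool_rot: [-0.135, 1.563, 0.139]
contact_force: [0.0, 0.2, -1.0]
opening: 0.0107
```

Run:
```python
from h import *
go((.449,.319,.045),100)
```

```text
t 5.67 p [0.449  0.3194 0.0459] head 100.0 open 0.0107 F [ 0.   0.2 -1. ] q6 -1.26
 shift [ 0.0009 -0.0004 -0.0001] turn [ 0.   0.2 -0.1] shift after turn [ 0.0009 -0.0004 -0.0001]
```

Call:
arm_command:
  plan:
    - [[-0.01,0,0,0,0,0,0],[-0.03,0,0,0,0,0,0],[-0.035,0,0,0,0,0,0],[-0.035,0,0,0,0,0,0],[-0.03,0,0,0,0,0,0],[-0.015,0,0,6,0,0,0],[0,0,0,6,0,0,0],[0,0,0,6,0,0,0],[0,0,0,6,0,0,0],[0,0,0,5,0,0,0],[0,0,0,0,0,0,0]]

```text
t: 6.58
tool_pos: [0.4461, 0.3178, 0.2131]
tool_rot: [0.281, 1.552, -0.277]
contact_force: [-0.5, 0.4, -1.5]
opening: 0.0106
```

Run:
```python
from h import *
go((.6236,-.2284,.2),70)
```

```text
t 6.58 p [0.4461 0.3178 0.2131] head 69.6 open 0.0106 F [-0.5  0.4 -1.5] q6 -0.73
 shift [ 0.0122 -0.4502  0.3566] turn [-0.4  0.  -0.1] shift after turn [ 0.0131 -0.4525  0.3536]
```

Call:
arm_command:
  plan:
    - [[0,-0.015,0.012,0,0,0,0],[0,-0.03,0.0237,0,0,0,0],[0,-0.03,0.0237,0,0,0,0],[0,-0.03,0.0237,0,0,0,0],[0,-0.03,0.0237,0,0,0,0],[0,-0.03,0.0237,0,0,0,0],[0,-0.03,0.0237,0,0,0,0],[0,-0.03,0.0237,0,0,0,0],[0,-0.03,0.0237,0,0,0,0],[0,-0.03,0.0237,0,0,0,0],[0,-0.03,0.0237,0,0,0,0],[0,-0.03,0.0237,0,0,0,0],[0,-0.03,0.0237,0,0,0,0],[0,-0.03,0.0237,0,0,0,0],[0,-0.03,0.0237,0,0,0,0],[0,-0.015,0.012,0,0,0,0],[0,0,0,0,0,0,0],[0,0,0,0,0,0,0]]

```text
t: 8.08
tool_pos: [0.6386, -0.2497, 0.2128]
tool_rot: [0.244, 1.559, -0.236]
contact_force: [-0.1, -0.3, -1.2]
opening: 0.0103
```

Run:
```python
from h import *
go((.6236,-.2284,.17),70)
```

```text
t 8.08 p [ 0.6386 -0.2497  0.2128] head 72.5 open 0.0103 F [-0.1 -0.3 -1.2] q6 -1.75
 shift [ 0.0429  0.0156 -0.0206] turn [ 2.5 -0.1 -0.3] shift after turn [ 0.0428  0.0149 -0.0213]
```

Call:
arm_command:
  plan:
    - [[0.01,0.007,-0.01,2.5,0,0,0],[0.025,0.007,-0.01,0,0,0,0],[0.02,0,0,0,0,0,0],[0.008,0,0,0,0,0,0],[0,0,0,0,0,0,0],[0,0,0,0,0,0,0]]

```text
t: 8.58
tool_pos: [0.6229, -0.224, 0.1501]
tool_rot: [0.273, 1.555, -0.262]
contact_force: [0.4, 0.4, -0.8]
opening: 0.0106
```

```bash
cat >> h.py <<'E'
def tp(v):
    "tool-frame point -> world"
    o=ctrl.get_obs(); return np.array(o['tool_pos'])+R.from_rotvec(o['tool_rot']).as_matrix()@np.array(v)
def ov(n,box,s,lines,al=1.6):
    im=get_image(n); x0,y0,x1,y1=box; k=cv2.convertScaleAbs(cv2.resize(im[y0:y1,x0:x1],None,fx=s,fy=s,interpolation=2)[:,:,::-1],alpha=al)
    for P,c in lines: cv2.polylines(k,[np.int32((proj(n,P)-[x0,y0]+.5)*s)],False,c,1)
    return k
E
python3 - <<'E'
from h import *
go((.6236,-.2284,.145),70)
Z=.0459
bar=lambda x:[tp((x,y,z)) for y,z in((-.008,-.035),(.008,-.035),(.008,.035),(-.008,.035),(-.008,-.035))]
G=np.radians(-20);e=np.array([np.cos(G),np.sin(G)]);f=np.array([-e[1],e[0]]);c=np.array([.6236,-.2284])
gap=[[*(c+a*e+b*f),.07] for a,b in((-.045,-.01),(.045,-.01),(.045,.01),(-.045,.01),(-.045,-.01))]
L=[(bar(Z),(0,0,255)),(bar(.0039),(0,128,255)),(gap,(0,255,0))]
a=ov('top',(370,110,470,210),4,L);b=ov('side',(240,80,340,180),4,L)
cv2.imwrite('pics/g1.png',np.hstack([a,b]))
E
```

```text
t 8.58 p [ 0.6229 -0.224   0.1501] head 70.5 open 0.0106 F [ 0.4  0.4 -0.8] q6 -1.69
 shift [ 0.005  -0.0039  0.0022] turn [ 0.5 -0.1 -0.4] shift after turn [ 0.0051 -0.0039  0.0022]
```

View pics/g1.png

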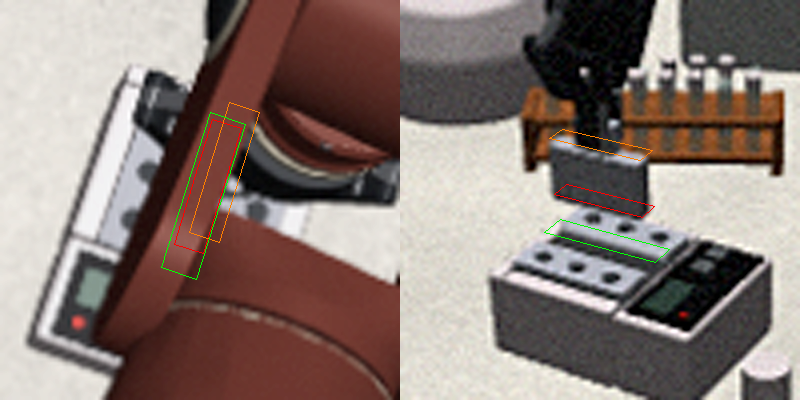

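Run:
```python
from h import *
np.set_printoptions(precision=4,suppress=True)
def blobs(im,box,s):
    x0,y0,x1,y1=box;k=cv2.resize(cv2.cvtColor(im[y0:y1,x0:x1],cv2.COLOR_RGB2GRAY),None,fx=s,fy=s,interpolation=2)
    bh=cv2.morphologyEx(k,cv2.MORPH_BLACKHAT,cv2.getStructuringElement(2,(int(7*s),int(7*s))))
    _,m=cv2.threshold(bh,0,255,cv2.THRESH_OTSU);n,_,st,c=cv2.connectedComponentsWithStats(m)
    return [(st[i,4],((c[i]+.5)/s-.5+[x0,y0]).round(2)) for i in range(1,n) if st[i,4]>5*s]
top=cv2.imread('pics/a.png')[:,:,::-1]
top=np.ascontiguousarray(top)
for a,u in blobs(top,(398,130,446,180),6): print('top',a,u,ray('top',[u],.07)[0])
s=get_image('side')
for a,u in blobs(s,(262,122,310,152),6): print('side',a,u,ray('side',[u],.07)[0])
P=np.array([tp((x,y,z)) for x in(.0459,.0039) for y in(-.008,.008) for z in(-.035,.035)])
h=np.zeros((400*4,640*4),'uint8');cv2.fillConvexPoly(h,cv2.convexHull(np.int32((proj('side',P)+.5)*4)),1)
d=cut_out('side','spacer')
for q in d[:2]:
    m=q['mask'];print(q['conf'],cv2.boundingRect(m.astype('uint8')))
m=d[0]['mask']
print('top hull',proj('top',P).mean(0),'hull side rect',np.array(cv2.boundingRect(h))/4)
for c in range(375-0-0+0,375): pass
for c in range(278,303,2):
    col=np.flatnonzero(m[:,c]);hc=np.flatnonzero(h[:,c*4+2])/4
    if len(col) and len(hc): print(c,col.max()+1,hc.max())
```

```text
top 953 [400.7  132.61] [ 0.6816 -0.1877  0.07  ]
top 75 [406.11 134.6 ] [ 0.6769 -0.1994  0.07  ]
top 61 [405.03 137.67] [ 0.6701 -0.1967  0.07  ]
top 999 [410.99 140.76] [ 0.6629 -0.2094  0.07  ]
top 77 [422.53 138.48] [ 0.6674 -0.235   0.07  ]
top 66 [404.02 140.63] [ 0.6636 -0.1942  0.07  ]
top 70 [403.04 143.39] [ 0.6575 -0.1918  0.07  ]
top 955 [437.84 150.45] [ 0.6402 -0.2673  0.07  ]
top 1009 [406.85 152.67] [ 0.6369 -0.1992  0.07  ]
top 36 [397.85 157.56] [ 0.6266 -0.1791  0.07  ]
top 974 [433.79 162.39] [ 0.6141 -0.2571  0.07  ]
top 957 [402.71 164.52] [ 0.6111 -0.189   0.07  ]
top 601 [404.42 173.89] [ 0.5906 -0.1918  0.07  ]
top 947 [429.59 174.4 ] [ 0.5881 -0.2466  0.07  ]
top 1043 [403.   178.05] [ 0.5816 -0.1884  0.07  ]
top 65 [416.64 178.06] [ 0.5808 -0.218   0.07  ]
top 97 [419.22 178.96] [ 0.5787 -0.2235  0.07  ]
side 140 [272.24 122.08] [ 0.7011 -0.3229  0.07  ]
side 335 [287.87 134.19] [ 0.6392 -0.2573  0.07  ]
side 365 [296.   136.46] [ 0.6137 -0.2477  0.07  ]
side 4357 [291.11 142.72] [ 0.6205 -0.2121  0.07  ]
side 390 [304.46 138.85] [ 0.5876 -0.2377  0.07  ]
side 108 [308.23 143.27] [ 0.5731 -0.2155  0.07  ]
side 382 [275.46 143.77] [ 0.6621 -0.2009  0.07  ]
side 1710 [276.72 148.56] [ 0.6529 -0.1769  0.07  ]
side 376 [283.71 146.3 ] [ 0.6367 -0.1909  0.07  ]
side 456 [292.23 149.02] [ 0.6108 -0.1802  0.07  ]
side 588 [265.3  150.44] [ 0.6812 -0.1635  0.07  ]
side 46 [303.5  151.13] [ 0.5789 -0.1737  0.07  ]
0.75 (278, 115, 24, 19)
top hull [424.1479 153.7749] hull side rect [277.   111.5   26.25  22.25]
278 127 128.0
280 129 128.5
282 130 129.0
284 130 129.5
286 131 130.0
288 132 130.5
290 132 131.0
292 133 131.5
294 133 132.0
296 134 132.5
298 134 133.0
300 133 133.25
```

Run:
```python
from h import *
go((.6252,-.227,.12),68.5)
```

```text
t 8.78 p [ 0.6239 -0.2253  0.1517] head 70.4 open 0.0106 F [-0.2 -0.4 -1.1] q6 -1.69
 shift [ 0.0317 -0.0014  0.0017] turn [ 1.9  0.1 -0.3] shift after turn [ 0.0317 -0.0011  0.0018]
```

Call:
arm_command:
  plan:
    - [[0.008,-0.0012,0.0018,1.9,0,-0.3,0],[0.012,0,0,0,0,0,0],[0.008,0,0,0,0,0,0],[0.002,0,0,0,0,0,0],[0,0,0,0,0,0,0],[0,0,0,0,0,0,0]]

```text
t: 9.28
tool_pos: [0.6278, -0.2287, 0.1243]
tool_rot: [0.292, 1.543, -0.294]
contact_force: [0.9, 0.6, -1.4]
opening: 0.0108
```

Run:
```python
from h import *
go((.6252,-.227,.0745),68.5)
```

```text
t 9.28 p [ 0.6278 -0.2287  0.1243] head 68.6 open 0.0108 F [ 0.9  0.6 -1.4] q6 -1.66
 shift [ 0.0498  0.0007 -0.0035] turn [ 0.1  0.5 -0. ] shift after turn [ 0.0498  0.0007 -0.0031]
```

Call:
arm_command:
  plan:
    - [[0.005,0.0007,-0.0031,0,0.5,0,0],[0.006,0,0,0,0,0,0],[0.006,0,0,0,0,0,0],[0.005,0,0,0,0,0,0],[0,0,0,0,0,0,0]]

```text
t: 9.7
tool_pos: [0.6253, -0.227, 0.101]
tool_rot: [0.293, 1.551, -0.293]
contact_force: [-1.0, -0.4, -1.8]
opening: 0.0104
```

Run:
```python
from h import *
go((.6252,-.227,.0745),68.5)
```

```text
t 9.7 p [ 0.6253 -0.227   0.101 ] head 68.6 open 0.0104 F [-1.  -0.4 -1.8] q6 -1.66
 shift [ 0.0265 -0.     -0.    ] turn [ 0.1 -0.  -0. ] shift after turn [ 0.0265 -0.     -0.    ]
```

Call:
arm_command:
  plan:
    - [[0.006,0,0,0,0,0,0],[0.006,0,0,0,0,0,0],[0.005,0,0,0,0,0,0],[0.003,0,0,0,0,0,0],[0,0,0,0,0,0,0],[0.002,0,0,0,0,0,0],[0,0,0,0,0,0,0]]

```text
t: 10.28
tool_pos: [0.6248, -0.2267, 0.0756]
tool_rot: [0.294, 1.552, -0.293]
contact_force: [-0.5, 0.1, -1.1]
opening: 0.0103
```

Run:
```python
from h import *
go((.6252,-.227,.0745),68.5)
```

```text
t 10.28 p [ 0.6248 -0.2267  0.0756] head 68.6 open 0.0103 F [-0.5  0.1 -1.1] q6 -1.66
 shift [ 0.0011 -0.0001  0.0004] turn [ 0.1 -0.1 -0. ] shift after turn [ 0.0011 -0.0001  0.0004]
```

Nearly at the floor; press down gently until force shows.

Call:
arm_command:
  plan:
    - [[0.0015,0,0,0,0,0,0],[0.001,0,0,0,0,0,0],[0.001,0,0,0,0,0,0],[0.001,0,0,0,0,0,0]]

```text
t: 10.62
tool_pos: [0.626, -0.2273, 0.074]
tool_rot: [0.293, 1.55, -0.293]
contact_force: [-2.4, 1.4, 3.8]
opening: 0.0107
```

Run:
```python
from h import *
go((.6252,-.227,.0745),68.5)
```

```text
t 10.62 p [ 0.626  -0.2273  0.074 ] head 68.6 open 0.0107 F [-2.4  1.4  3.8] q6 -1.66
 shift [-0.0005  0.     -0.0008] turn [0.1 0.1 0. ] shift after turn [-0.0005  0.     -0.0008]
```

Call:
arm_command:
  plan:
    - [[-0.0005,0,0,0,0,0,0.025],[0,0,0,0,0,0,0.025],[0,0,0,0,0,0,0.025],[-0.01,0,0,0,0,0,0.025],[-0.025,0,0,0,0,0,0.03],[-0.03,0,0,0,0,0,0.07],[-0.02,0,0,0,0,0,0.07],[-0.005,0,0,0,0,0,0.07],[0,0,0,0,0,0,0.07]]

```text
t: 11.37
tool_pos: [0.6259, -0.2273, 0.1692]
tool_rot: [0.293, 1.549, -0.293]
contact_force: [0.6, 0.3, -0.5]
opening: 0.0699
```

Run:
```python
from h import *
go((.441,-.342,.12),68.6)
```

```text
t 11.37 p [ 0.6259 -0.2273  0.1692] head 68.6 open 0.0699 F [ 0.6  0.3 -0.5] q6 -1.66
 shift [ 0.049  -0.1743 -0.1303] turn [-0.   0.1 -0. ] shift after turn [ 0.0492 -0.1743 -0.1303]
```

Call:
arm_command:
  plan:
    - [[0,-0.012,-0.009,0,0,0,0.07],[0,-0.025,-0.0187,0,0,0,0.07],[0,-0.025,-0.0187,0,0,0,0.07],[0,-0.025,-0.0187,0,0,0,0.07],[0,-0.025,-0.0187,0,0,0,0.07],[0.01,-0.025,-0.0187,0,0,0,0.07],[0.02,-0.02,-0.015,0,0,0,0.07],[0.01,-0.007,-0.005,0,0,0,0.07],[0,0,0,0,0,0,0.07],[0,0,0,0,0,0,0.07]]

```text
t: 12.2
tool_pos: [0.4352, -0.337, 0.1155]
tool_rot: [0.298, 1.563, -0.288]
contact_force: [1.4, 0.0, 0.5]
opening: 0.0698
```

Run:
```python
from h import *
go((.441,-.342,.1),68.6)
C=lambda z,r=.02:[[.441+r*np.cos(t),-.342+r*np.sin(t),z] for t in np.linspace(0,6.28,25)]
L=[(C(.06),(0,0,255)),(C(0),(0,255,0))]
cv2.imwrite('pics/s2.png',np.hstack([ov('top',(400,140,500,270),4,L),ov('side',(260,70,380,200),4,L)]))
```

```text
t 12.2 p [ 0.4352 -0.337   0.1155] head 68.7 open 0.0698 F [1.4 0.  0.5] q6 -1.99
 shift [ 0.0154 -0.0026  0.0075] turn [ 0.1 -0.8 -0.2] shift after turn [ 0.0155 -0.0026  0.0073]
```

View pics/s2.png

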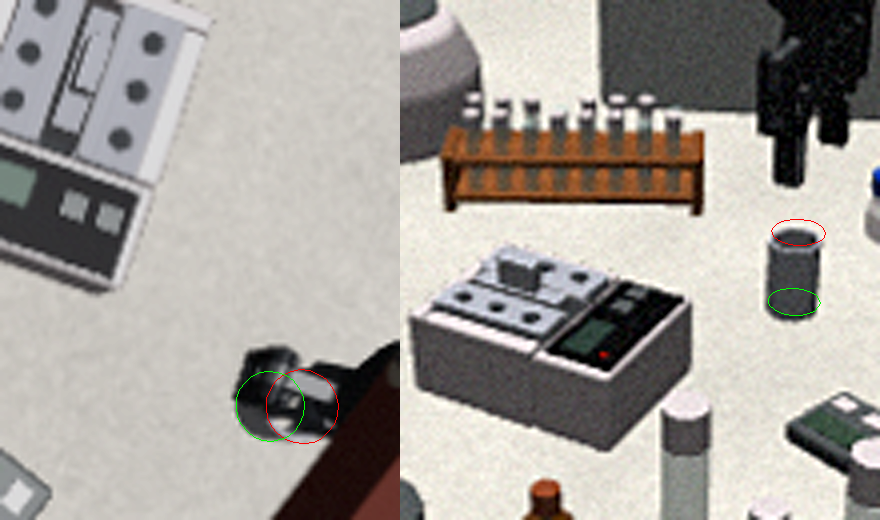

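Call:
arm_command:
  plan:
    - [[0.005,-0.0026,0.0073,0,-0.8,-0.2,0.07],[0.015,0,0,0,0,0,0.07],[0.022,0,0,0,0,0,0.07],[0.015,0,0,0,0,0,0.07],[0.008,0,0,0,0,0,0.07],[0.001,0,0,0,0,0,0.07],[0,0,0,0,0,0,0.07]]

```text
t: 12.88
tool_pos: [0.4549, -0.3437, 0.0539]
tool_rot: [0.275, 1.533, -0.289]
contact_force: [-0.5, -0.1, 0.1]
opening: 0.0698
```

Run:
```python
from h import *
go((.441,-.342,.041),68.6)
```

```text
t 12.88 p [ 0.4549 -0.3437  0.0539] head 69.3 open 0.0698 F [-0.5 -0.1  0.1] q6 -1.99
 shift [ 0.0126 -0.0032 -0.0139] turn [0.7 1.2 0.3] shift after turn [ 0.0129 -0.0034 -0.0136]
```

Call:
arm_command:
  plan:
    - [[0,-0.0034,-0.0136,0.7,1.2,0.3,0.07],[0,0,0,0,0,0,0.07],[0.005,0,0,0,0,0,0.07],[0.005,0,0,0,0,0,0.07],[0,0,0,0,0,0,0.07]]

```text
t: 13.3
tool_pos: [0.4422, -0.3438, 0.0471]
tool_rot: [0.29, 1.547, -0.295]
contact_force: [0.9, 0.8, -0.6]
opening: 0.0702
```

Run:
```python
from h import *
go((.441,-.342,.041),68.6)
```

```text
t 13.3 p [ 0.4422 -0.3438  0.0471] head 68.6 open 0.0702 F [ 0.9  0.8 -0.6] q6 -1.99
 shift [ 0.0061  0.0012 -0.0018] turn [0.  0.2 0.2] shift after turn [ 0.0061  0.0012 -0.0018]
```

Call:
arm_command:
  plan:
    - [[0.004,0.001,-0.0018,0,0.2,0.2,0.07],[0.001,0,0,0,0,0,0.07],[0,0,0,0,0,0,0.055],[0,0,0,0,0,0,0.03],[0,0,0,0,0,0,0.03],[0,0,0,0,0,0,0.03],[0,0,0,0,0,0,0.03]]
  squeeze: 50

```text
t: 13.88
tool_pos: [0.4411, -0.3425, 0.0421]
tool_rot: [0.293, 1.55, -0.293]
contact_force: [0.6, -0.6, -0.8]
opening: 0.038
```

Run:
```python
from h import *
go((.441,-.342,.041),68.6)
```

```text
t 13.88 p [ 0.4411 -0.3425  0.0421] head 68.6 open 0.038 F [ 0.6 -0.6 -0.8] q6 -1.99
 shift [ 0.0011  0.0005 -0.0002] turn [ 0.   0.1 -0. ] shift after turn [ 0.0011  0.0005 -0.0002]
```

Call:
arm_command:
  plan:
    - [[-0.008,0,0,0,0,0,0.03],[-0.025,0,0,0,0,0,0.03],[-0.035,0,0,0,0,0,0.03],[-0.035,0,0,0,0,0,0.03],[-0.035,0,0,0,0,0,0.03],[-0.02,0,0,0,0,0,0.03],[0,0,0,0,0,0,0.03],[0,0,0,0,0,0,0.03]]

```text
t: 14.55
tool_pos: [0.4387, -0.3403, 0.2061]
tool_rot: [0.297, 1.556, -0.29]
contact_force: [-0.3, 0.1, -1.3]
opening: 0.0379
```

Run:
```python
from h import *
go((.6211,.2439,.2),68.6)
```

```text
t 14.55 p [ 0.4387 -0.3403  0.2061] head 68.6 open 0.0379 F [-0.3  0.1 -1.3] q6 -1.99
 shift [ 0.0085  0.6105 -0.0432] turn [ 0.  -0.3 -0.2] shift after turn [ 0.0061  0.6105 -0.0434]
```

Call:
arm_command:
  plan:
    - [[0,0.015,-0.001,0,0,0,0.03],[0,0.035,-0.0025,0,0,0,0.03],[0,0.036,-0.0025,0,0,0,0.03],[0,0.036,-0.0025,0,0,0,0.03],[0,0.036,-0.0025,0,0,0,0.03],[0,0.036,-0.0025,0,0,0,0.03],[0,0.036,-0.0025,0,0,0,0.03],[0,0.036,-0.0025,0,0,0,0.03],[0,0.036,-0.0025,0,0,0,0.03],[0,0.036,-0.0025,0,0,0,0.03],[0,0.036,-0.0025,0,0,0,0.03],[0,0.036,-0.0025,0,0,0,0.03],[0,0.036,-0.0025,0,0,0,0.03],[0,0.036,-0.0025,0,0,0,0.03],[0,0.036,-0.0025,0,0,0,0.03],[0,0.036,-0.0025,0,0,0,0.03],[0,0.025,-0.002,0,0,0,0.03],[0,0.01,0,0,0,0,0.03],[0,0,0,0,0,0,0.03],[0,0,0,0,0,0,0.03]]

```text
t: 16.22
tool_pos: [0.594, 0.2651, 0.156]
tool_rot: [0.295, 1.632, -0.296]
contact_force: [-0.5, 0.3, -1.0]
opening: 0.0382
```

Run:
```python
from h import *
go((.6211,.2439,.145),68.6)
```

```text
t 16.22 p [0.594  0.2651 0.156 ] head 68.7 open 0.0382 F [-0.5  0.3 -1. ] q6 -0.91
 shift [ 0.0085 -0.0097  0.0338] turn [ 0.  -4.5  0.9] shift after turn [ 0.011  -0.0099  0.033 ]
```

Call:
arm_command:
  plan:
    - [[0,0,0,0,-4.5,0.9,0.03],[0,-0.005,0.015,0,0,0,0.03],[0,-0.005,0.015,0,0,0,0.03],[0,0,0,0,0,0,0.03],[0,0,0,0,0,0,0.03]]

```text
t: 16.63
tool_pos: [0.6148, 0.2371, 0.1497]
tool_rot: [0.292, 1.559, -0.302]
contact_force: [0.1, -0.7, -1.8]
opening: 0.038
```

Run:
```python
from h import *
go((.6211,.2439,.13),68.6)
C=lambda z,r:[tp((z,r*np.cos(t),r*np.sin(t))) for t in np.linspace(0,6.28,25)]
W=[[.6211+.023*np.cos(t),.2439+.023*np.sin(t),.07] for t in np.linspace(0,6.28,25)]
L=[(C(.042,.02),(0,0,255)),(C(-.018,.02),(0,128,255)),(W,(0,255,0))]
cv2.imwrite('pics/w1.png',np.hstack([ov('top',(150,110,250,210),4,L),ov('side',(190,190,290,290),4,L)]))
```

```text
t 16.63 p [0.6148 0.2371 0.1497] head 68.3 open 0.038 F [ 0.1 -0.7 -1.8] q6 -0.94
 shift [0.0196 0.0088 0.0034] turn [-0.3 -0.4  0.5] shift after turn [0.0197 0.0087 0.0033]
```

View pics/w1.png

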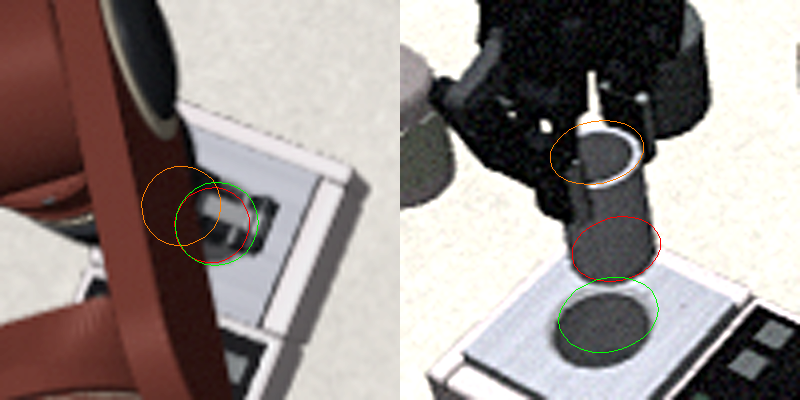

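Run:
```python
from h import *
np.set_printoptions(precision=4,suppress=True)
top=cv2.imread('pics/a.png',0); sd=cv2.resize(cv2.imread('pics/side0.png',0),(640,400),interpolation=cv2.INTER_AREA)
for n,im,box in(('top',top,(190,152,217,180)),('side',sd,(222,256,260,290)),('side',cv2.cvtColor(get_image('side'),cv2.COLOR_RGB2GRAY),(322-100,262,360-100,290))):
    x0,y0,x1,y1=box;k=cv2.resize(im[y0:y1,x0:x1],None,fx=6,fy=6,interpolation=2)
    t,m=cv2.threshold(k,0,255,cv2.THRESH_OTSU);c,_=cv2.findContours(255-m,0,1);c=max(c,key=cv2.contourArea)
    (ex,ey),ax,an=cv2.fitEllipse(c);u=np.array([ex+.5,ey+.5])/6-.5+[x0,y0];print(n,t,u,np.array(ax)/6,an,ray(n,[u],.067)[0],cv2.boundingRect(c))
    for z,r in((.067,.023),(.07,.026)):
        P=proj(n,[[.6211+r*np.cos(a),.2439+r*np.sin(a),z] for a in np.linspace(0,6.28,60)]);print('  pred',cv2.fitEllipse(P.astype('float32')))
# sleeve mask vs prediction, side
m=max(cut_out('side','sleeve'),key=lambda d:d['conf']);print(m['conf'],cv2.boundingRect(m['mask'].astype('uint8')))
P=proj('side',[tp((z,.02*np.cos(t),.02*np.sin(t))) for z in(.042,-.018) for t in np.linspace(0,6.28,60)]);print(P.min(0),P.max(0))
```

```text
top 70.0 [203.0445 164.9589] [20.2551 21.0071] 30.365158081054688 [0.6227 0.246  0.067 ] (20, 17, 123, 127)
  pred ((204.0078125, 165.6787109375), (20.436302185058594, 21.068479537963867), 40.62460708618164)
  pred ((203.6736297607422, 165.47850036621094), (23.163076400756836, 23.882892608642578), 40.61292266845703)
side 75.0 [239.8725 272.1171] [18.496  25.5637] 75.707275390625 [0.6226 0.2516 0.067 ] (34, 41, 152, 116)
  pred ((241.86395263671875, 269.29229736328125), (18.3986759185791, 25.18608283996582), 75.5851821899414)
  pred ((241.64151000976562, 268.2864990234375), (20.79961395263672, 28.547147750854492), 75.66504669189453)
side 90.0 [239.8878 272.1547] [18.4468 25.4165] 75.5757064819336 [0.6226 0.2517 0.067 ] (34, 6, 152, 115)
  pred ((241.86395263671875, 269.29229736328125), (18.3986759185791, 25.18608283996582), 75.5851821899414)
  pred ((241.64151000976562, 268.2864990234375), (20.79961395263672, 28.547147750854492), 75.66504669189453)
0.89 (231, 222, 23, 40)
[226.7502 219.9817] [254.4904 260.3294]
```

Run:
```python
from h import *
go((.622,.247,.125),68.6)
```

```text
t 16.83 p [0.6147 0.2385 0.1501] head 68.4 open 0.0378 F [-0.2 -0.9 -0.5] q6 -0.94
 shift [0.025  0.0108 0.0038] turn [-0.2 -0.4  0.4] shift after turn [0.0251 0.0106 0.0036]
```

Call:
arm_command:
  plan:
    - [[0,0.0054,0.0018,-0.2,-0.4,0.4,0.03],[0,0.0054,0.0018,0,0,0,0.03],[0.008,0,0,0,0,0,0.03],[0.01,0,0,0,0,0,0.03],[0.004,0,0,0,0,0,0.03],[0,0,0,0,0,0,0.03],[0,0,0,0,0,0,0.03]]

```text
t: 17.42
tool_pos: [0.6224, 0.2499, 0.1257]
tool_rot: [0.291, 1.55, -0.29]
contact_force: [-0.1, 1.0, -1.5]
opening: 0.0376
```

Run:
```python
from h import *
go((.622,.247,.105),68.6)
```

```text
t 17.42 p [0.6224 0.2499 0.1257] head 68.8 open 0.0376 F [-0.1  1.  -1.5] q6 -0.93
 shift [ 0.0207 -0.0028  0.0007] turn [ 0.2  0.  -0.1] shift after turn [ 0.0207 -0.0028  0.0007]
```

Bottom now ≈0.084. Correct y, lower into the mouth.

Call:
arm_command:
  plan:
    - [[0.002,-0.0027,0.0007,0,0,0,0.03],[0.005,0,0,0,0,0,0.03],[0.005,0,0,0,0,0,0.03],[0.004,0,0,0,0,0,0.03],[0.003,0,0,0,0,0,0.03],[0.001,0,0,0,0,0,0.03],[0,0,0,0,0,0,0.03]]

```text
t: 18.0
tool_pos: [0.6216, 0.2464, 0.103]
tool_rot: [0.291, 1.551, -0.291]
contact_force: [0.9, 0.0, -1.0]
opening: 0.038
```

Run:
```python
from h import *
go((.622,.247,.072),68.6)
```

```text
t 18.0 p [0.6216 0.2464 0.103 ] head 68.8 open 0.038 F [ 0.9  0.  -1. ] q6 -0.93
 shift [0.031  0.0007 0.0001] turn [ 0.2  0.  -0. ] shift after turn [0.031  0.0007 0.0001]
```

Call:
arm_command:
  plan:
    - [[0.004,0,0,0,0,0,0.03],[0.006,0,0,0,0,0,0.03],[0.006,0,0,0,0,0,0.03],[0.005,0,0,0,0,0,0.03],[0.003,0,0,0,0,0,0.03],[0.001,0,0,0,0,0,0.03],[0,0,0,0,0,0,0.03]]

```text
t: 18.58
tool_pos: [0.6216, 0.2464, 0.0752]
tool_rot: [0.291, 1.551, -0.29]
contact_force: [-0.4, -0.6, -1.2]
opening: 0.0382
```

Run:
```python
from h import *
go((.622,.247,.0705),68.6)
```

```text
t 18.58 p [0.6216 0.2464 0.0752] head 68.8 open 0.0382 F [-0.4 -0.6 -1.2] q6 -0.93
 shift [0.0047 0.0007 0.0001] turn [ 0.2  0.  -0. ] shift after turn [0.0047 0.0007 0.0001]
```

Call:
arm_command:
  plan:
    - [[0.0025,0,0,0,0,0,0.03],[0.0015,0,0,0,0,0,0.03],[0.001,0,0,0,0,0,0.03],[0.001,0,0,0,0,0,0.03]]

```text
t: 18.92
tool_pos: [0.6223, 0.2466, 0.07]
tool_rot: [0.291, 1.55, -0.29]
contact_force: [-1.2, -1.5, 4.3]
opening: 0.038
```

Run:
```python
from h import *
go((.622,.247,.0705),68.6)
```

```text
t 18.92 p [0.6223 0.2466 0.07  ] head 68.8 open 0.038 F [-1.2 -1.5  4.3] q6 -0.93
 shift [-0.0005  0.0002 -0.0005] turn [ 0.2  0.1 -0. ] shift after turn [-0.0005  0.0002 -0.0005]
```

Call:
arm_command:
  plan:
    - [[0,0,0,0,0,0,0.05],[0,0,0,0,0,0,0.06],[0,0,0,0,0,0,0.06],[-0.005,0,0,0,0,0,0.06],[-0.02,0,0,0,0,0,0.06],[-0.035,0,0,0,0,0,0.06],[-0.035,0,0,0,0,0,0.06],[-0.03,0,0,0,0,0,0.055],[-0.01,0,0,0,0,0,0.055],[0,0,0,0,0,0,0.055]]

```text
t: 19.75
tool_pos: [0.6209, 0.2463, 0.2099]
tool_rot: [0.29, 1.553, -0.291]
contact_force: [0.3, -0.4, 0.1]
opening: 0.0547
```

Run:
```python
from h import *
go((.433,.0195,.2),72)
```

```text
t 19.75 p [0.6209 0.2463 0.2099] head 68.8 open 0.0547 F [ 0.3 -0.4  0.1] q6 -0.93
 shift [ 0.0103 -0.2794 -0.093 ] turn [-3.2 -0.1  0.1] shift after turn [ 0.0099 -0.2737 -0.1086]
```

Call:
arm_command:
  plan:
    - [[0,-0.015,-0.005,0,0,0,0.055],[0,-0.031,-0.0103,0,0,0,0.055],[0,-0.031,-0.0103,0,0,0,0.055],[0,-0.031,-0.0103,0,0,0,0.055],[0,-0.031,-0.0103,0,0,0,0.055],[0,-0.031,-0.0103,0,0,0,0.055],[0,-0.031,-0.0103,0,0,0,0.055],[0,-0.031,-0.0103,0,0,0,0.055],[0,-0.025,-0.008,0,0,0,0.055],[0,-0.01,-0.0035,0,0,0,0.055],[0,0,0,-3,0,0,0.055],[0,0,0,0,0,0,0.055]]

```text
t: 20.75
tool_pos: [0.4265, 0.0219, 0.1888]
tool_rot: [0.245, 1.581, -0.25]
contact_force: [0.3, -0.0, -0.6]
opening: 0.0551
```

Run:
```python
from h import *
go((.433,.0195,.15),72)
```

```text
t 20.75 p [0.4265 0.0219 0.1888] head 72.0 open 0.0551 F [ 0.3 -0.  -0.6] q6 -1.38
 shift [0.0386 0.     0.0079] turn [-0.  -1.3  0.4] shift after turn [ 0.0388 -0.0003  0.007 ]
```

Call:
arm_command:
  plan:
    - [[0,0,0.007,0,-1.3,0.4,0.055],[0.01,0,0,0,0,0,0.055],[0.02,0,0,0,0,0,0.055],[0.015,0,0,0,0,0,0.055],[0.004,0,0,0,0,0,0.055],[0,0,0,0,0,0,0.055],[0,0,0,0,0,0,0.055]]

```text
t: 21.33
tool_pos: [0.4347, 0.0222, 0.1329]
tool_rot: [0.249, 1.559, -0.247]
contact_force: [0.1, -0.5, 0.3]
opening: 0.055
```

Run:
```python
from h import *
go((.433,.0195,.105),72)
C=lambda x,y,z,r:[[x+r*np.cos(t),y+r*np.sin(t),z] for t in np.linspace(0,6.28,25)]
L=[(C(.433,.0195,.09,.0115),(0,0,255)),(C(.433,.0195,0,.0115),(0,255,0)),([tp((0,.0275,0)),tp((0,-.0275,0))],(255,0,0))]
cv2.imwrite('pics/v1.png',np.hstack([ov('top',(280,210,370,300),4,L),ov('side',(300,140,400,230),4,L)]))
```

```text
t 21.33 p [0.4347 0.0222 0.1329] head 71.9 open 0.055 F [ 0.1 -0.5  0.3] q6 -1.38
 shift [ 0.0279 -0.0032 -0.0008] turn [-0.1 -0.1 -0.1] shift after turn [ 0.0279 -0.0031 -0.0008]
```

View pics/v1.png

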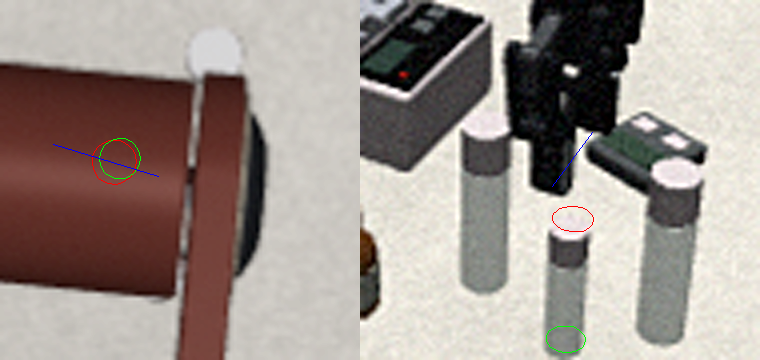

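Call:
arm_command:
  plan:
    - [[0.004,-0.003,-0.0008,0,0,0,0.055],[0.01,0,0,0,0,0,0.055],[0.015,0,0,0,0,0,0.055],[0.015,0,0,0,0,0,0.055],[0.01,0,0,0,0,0,0.055],[0.004,0,0,0,0,0,0.055],[0,0,0,0,0,0,0.055],[0,0,0,0,0,0,0.055]]

```text
t: 22.1
tool_pos: [0.4367, 0.0186, 0.0756]
tool_rot: [0.25, 1.548, -0.247]
contact_force: [0.3, -0.3, 0.5]
opening: 0.0552
```

Run:
```python
from h import *
go((.433,.0195,.066),72)
```

```text
t 22.1 p [0.4367 0.0186 0.0756] head 71.9 open 0.0552 F [ 0.3 -0.3  0.5] q6 -1.38
 shift [ 0.0096 -0.0004 -0.0039] turn [-0.1  0.5 -0.2] shift after turn [ 0.0096 -0.0003 -0.0038]
```

Call:
arm_command:
  plan:
    - [[0,0,-0.0038,-0.1,0.5,-0.2,0.055],[0.005,0,0,0,0,0,0.055],[0.003,0,0,0,0,0,0.055],[0,0,0,0,0,0,0.055],[0,0,0,0,0,0,0.04],[0,0,0,0,0,0,0.032],[0,0,0,0,0,0,0.025],[0,0,0,0,0,0,0.015],[0,0,0,0,0,0,0.015],[0,0,0,0,0,0,0.015]]
  squeeze: 30

```text
t: 22.93
tool_pos: [0.435, 0.0197, 0.0698]
tool_rot: [0.247, 1.552, -0.247]
contact_force: [0.2, -0.6, 0.3]
opening: 0.022
```

Run:
```python
from h import *
go((.433,.0195,.066),72)
```

```text
t 22.93 p [0.435  0.0197 0.0698] head 72.0 open 0.022 F [ 0.2 -0.6  0.3] q6 -1.38
 shift [ 0.0038 -0.0008 -0.0019] turn [-0.   0.2 -0. ] shift after turn [ 0.0038 -0.0008 -0.0018]
```

Call:
arm_command:
  plan:
    - [[-0.004,0,0,0,0,0,0.015],[-0.012,0,0,0,0,0,0.015],[-0.022,0,0,0,0,0,0.015],[-0.03,0,0,0,0,0,0.015],[-0.03,0,0,0,0,0,0.015],[-0.025,0,0,0,0,0,0.015],[-0.015,0,0,0,0,0,0.015],[-0.005,0,0,0,0,0,0.015],[0,0,0,0,0,0,0.015]]

```text
t: 23.68
tool_pos: [0.432, 0.0201, 0.2187]
tool_rot: [0.247, 1.558, -0.247]
contact_force: [0.1, -0.3, -0.1]
opening: 0.0217
```

Run:
```python
from h import *
go((.622,.2466,.22),69)
```

```text
t 23.68 p [0.432  0.0201 0.2187] head 72.0 open 0.0217 F [ 0.1 -0.3 -0.1] q6 -1.38
 shift [-0.0015  0.2742  0.1105] turn [ 3.  -0.1  0. ] shift after turn [-0.0013  0.2796  0.0962]
```

Call:
arm_command:
  plan:
    - [[0,0.01,0.004,0,0,0,0.015],[0,0.02,0.008,0,0,0,0.015],[0,0.027,0.0109,0,0,0,0.015],[0,0.027,0.0109,0,0,0,0.015],[0,0.027,0.0109,0,0,0,0.015],[0,0.027,0.0109,0,0,0,0.015],[0,0.027,0.0109,0,0,0,0.015],[0,0.027,0.0109,0,0,0,0.015],[0,0.027,0.0109,0,0,0,0.015],[0,0.025,0.01,0,0,0,0.015],[0,0.018,0.007,0,0,0,0.015],[0,0.009,0.004,0,0,0,0.015],[0,0,0,0,0,0,0.015],[0,0,0,0,0,0,0.015]]

```text
t: 24.85
tool_pos: [0.6202, 0.2629, 0.1826]
tool_rot: [0.24, 1.595, -0.259]
contact_force: [-0.1, -0.0, -1.1]
opening: 0.0216
```

Run:
```python
from h import *
go((.622,.2466,.175),72)
```

```text
t 24.85 p [0.6202 0.2629 0.1826] head 71.9 open 0.0216 F [-0.1 -0.  -1.1] q6 -0.97
 shift [ 0.0076 -0.0148  0.007 ] turn [-0.1 -2.   1. ] shift after turn [ 0.0076 -0.015   0.0067]
```

Call:
arm_command:
  plan:
    - [[0,0,0,0,-2,1,0.015],[0,-0.0075,0.0035,0,0,0,0.015],[0,-0.0055,0.003,0,0,0,0.015],[0,0,0,0,0,0,0.015],[0,0,0,0,0,0,0.015]]

```text
t: 25.27
tool_pos: [0.6188, 0.2453, 0.1766]
tool_rot: [0.245, 1.566, -0.253]
contact_force: [-0.6, -0.1, 0.3]
opening: 0.0216
```

Run:
```python
from h import *
go((.622,.2466,.175),72)
C=lambda z,r:[tp((z,r*np.cos(t),r*np.sin(t))) for t in np.linspace(0,6.28,25)]
D=lambda r,z:[[.622+r*np.cos(t),.2466+r*np.sin(t),z] for t in np.linspace(0,6.28,25)]
L=[(C(.0698,.0115),(0,0,255)),(C(-.0202,.0115),(0,128,255)),(D(.0165,.088),(0,255,0))]
cv2.imwrite('pics/w2.png',np.hstack([ov('top',(150,110,250,210),4,L),ov('side',(190,190,290,290),4,L)]))
```

```text
t 25.27 p [0.6188 0.2453 0.1766] head 71.8 open 0.0216 F [-0.6 -0.1  0.3] q6 -0.99
 shift [0.0016 0.0023 0.0027] turn [-0.2 -0.5  0.4] shift after turn [0.0016 0.0023 0.0026]
```

View pics/w2.png

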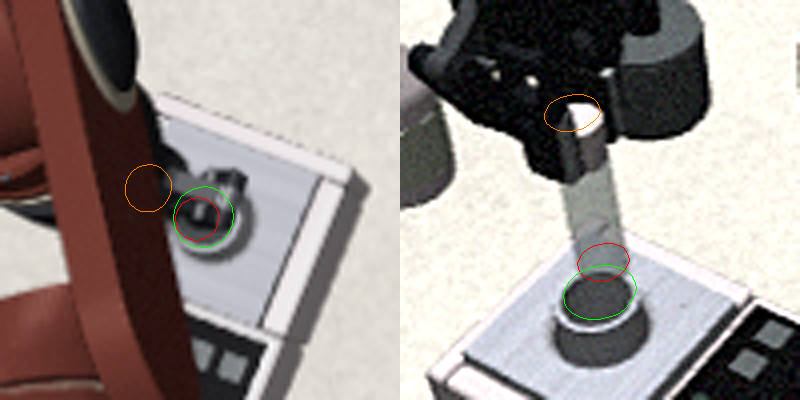

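Call:
arm_command:
  plan:
    - [[0,0.0023,0.0026,0,-0.5,0.4,0.015],[0.003,0,0,0,0,0,0.015],[0.005,0,0,0,0,0,0.015],[0.002,0,0,0,0,0,0.015],[0,0,0,0,0,0,0.015],[0,0,0,0,0,0,0.015]]

```text
t: 25.87
tool_pos: [0.6232, 0.2472, 0.1667]
tool_rot: [0.251, 1.553, -0.247]
contact_force: [0.2, 0.1, -0.4]
opening: 0.0217
```

Run:
```python
from h import *
go((.622,.2466,.1),72)
```

```text
t 25.87 p [0.6232 0.2472 0.1667] head 71.8 open 0.0217 F [ 0.2  0.1 -0.4] q6 -0.99
 shift [ 0.0667 -0.0012 -0.0011] turn [-0.2  0.2 -0.2] shift after turn [ 0.0667 -0.001  -0.001 ]
```

Call:
arm_command:
  plan:
    - [[0.002,-0.001,-0.001,0,0.2,-0.2,0.015],[0.005,0,0,0,0,0,0.015],[0.006,0,0,0,0,0,0.015],[0.006,0,0,0,0,0,0.015],[0.006,0,0,0,0,0,0.015],[0.002,0,0,0,0,0,0.015],[0,0,0,0,0,0,0.015]]

```text
t: 26.45
tool_pos: [0.6213, 0.2467, 0.1359]
tool_rot: [0.247, 1.559, -0.25]
contact_force: [-0.8, 0.8, -0.9]
opening: 0.0213
```

Run:
```python
from h import *
go((.622,.2466,.1),72)
```

```text
t 26.45 p [0.6213 0.2467 0.1359] head 71.9 open 0.0213 F [-0.8  0.8 -0.9] q6 -0.99
 shift [0.0359 0.0002 0.0008] turn [-0.1 -0.1  0.1] shift after turn [0.0359 0.0002 0.0007]
```

Vial bottom at ≈0.066, inside the sleeve without contact.

Call:
arm_command:
  plan:
    - [[0.003,0,0,0,0,0,0.015],[0.006,0,0,0,0,0,0.015],[0.006,0,0,0,0,0,0.015],[0.006,0,0,0,0,0,0.015],[0.005,0,0,0,0,0,0.015],[0.003,0,0,0,0,0,0.015],[0,0,0,0,0,0,0.015],[0,0,0,0,0,0,0.015]]

```text
t: 27.12
tool_pos: [0.6209, 0.2465, 0.1031]
tool_rot: [0.247, 1.56, -0.25]
contact_force: [0.3, 0.4, -0.0]
opening: 0.0216
```

Run:
```python
from h import *
go((.622,.2466,.0985),72)
```

```text
t 27.12 p [0.6209 0.2465 0.1031] head 71.9 open 0.0216 F [ 0.3  0.4 -0. ] q6 -0.99
 shift [0.0045 0.0004 0.0011] turn [-0.1 -0.2  0.1] shift after turn [0.0046 0.0004 0.001 ]
```

Call:
arm_command:
  plan:
    - [[0.002,0,0.001,0,-0.2,0,0.015],[0.0015,0,0,0,0,0,0.015],[0.001,0,0,0,0,0,0.015],[0.0007,0,0,0,0,0,0.015]]

```text
t: 27.45
tool_pos: [0.6226, 0.2464, 0.0984]
tool_rot: [0.247, 1.555, -0.25]
contact_force: [-0.2, 0.7, -0.1]
opening: 0.0217
```

Run:
```python
from h import *
go((.622,.2466,.0985),72)
```

```text
t 27.45 p [0.6226 0.2464 0.0984] head 71.9 open 0.0217 F [-0.2  0.7 -0.1] q6 -0.99
 shift [-0.0001  0.0001 -0.0006] turn [-0.1  0.1  0.1] shift after turn [-0.0001  0.0001 -0.0006]
```

Call:
arm_command:
  plan:
    - [[0,0,0,0,0,0,0.03],[0,0,0,0,0,0,0.04],[0,0,0,0,0,0,0.045],[0,0,0,0,0,0,0.045],[-0.005,0,0,0,0,0,0.045],[-0.015,0,0,0,0,0,0.045],[-0.03,0,0,0,0,0,0.045],[-0.03,0,0,0,0,0,0.05],[-0.02,0,0,0,0,0,0.05],[-0.005,0,0,0,0,0,0.05],[0,0,0,0,0,0,0.05]]

```text
t: 28.37
tool_pos: [0.6225, 0.2466, 0.2135]
tool_rot: [0.248, 1.553, -0.249]
contact_force: [-0.1, 0.0, -0.3]
opening: 0.0497
```

Run:
```python
from h import *
go((.669,.015,.2),72)
```

```text
t 28.37 p [0.6225 0.2466 0.2135] head 71.9 open 0.0497 F [-0.1  0.  -0.3] q6 -0.99
 shift [ 0.014  -0.2056  0.1163] turn [-0.1  0.2  0. ] shift after turn [ 0.0135 -0.2059  0.1158]
```

Call:
arm_command:
  plan:
    - [[0,-0.012,0.0068,0,0,0,0.05],[0,-0.028,0.0158,0,0,0,0.05],[0,-0.03,0.017,0,0,0,0.05],[0,-0.03,0.017,0,0,0,0.05],[0,-0.03,0.017,0,0,0,0.05],[0,-0.03,0.017,0,0,0,0.05],[0,-0.025,0.014,0,0,0,0.05],[0,-0.013,0.007,0,0,0,0.05],[0,0,0,0,0,0,0.05],[0,0,0,0,0,0,0.05]]

```text
t: 29.2
tool_pos: [0.6624, 0.0067, 0.1997]
tool_rot: [0.244, 1.572, -0.253]
contact_force: [1.0, 0.9, 0.5]
opening: 0.0497
```

Run:
```python
from h import *
go((.669,.015,.13),72)
C=lambda x,y,z,r:[[x+r*np.cos(t),y+r*np.sin(t),z] for t in np.linspace(0,6.28,25)]
L=[(C(.669,.015,.082,.01),(0,0,255)),(C(.669,.015,0,.034),(0,255,0)),(C(.622,.2466,.088,.02),(255,0,0)),(C(.622,.2466,.118,.0115),(0,0,255))]
cv2.imwrite('pics/k1.png',np.hstack([ov('top',(180,110,340,200),2.5,L),ov('side',(210,160,310,290),3,L)[:225]]) if 0 else ov('side',(200,160,300,290),4,L))
```

```text
t 29.2 p [0.6624 0.0067 0.1997] head 71.9 open 0.0497 F [1.  0.9 0.5] q6 -1.35
 shift [0.0695 0.0105 0.0047] turn [-0.1 -0.8  0.5] shift after turn [0.0697 0.0099 0.0038]
```

View pics/k1.png

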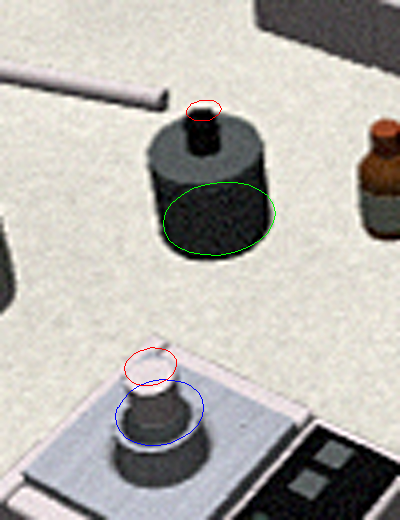

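Call:
arm_command:
  plan:
    - [[0,0.0095,0.0035,0,-0.8,0.5,0.05],[0.01,0,0,0,0,0,0.05],[0.025,0,0,0,0,0,0.05],[0.03,0,0,0,0,0,0.05],[0.02,0,0,0,0,0,0.05],[0.008,0,0,0,0,0,0.05],[0,0,0,0,0,0,0.05],[0,0,0,0,0,0,0.05]]

```text
t: 29.92
tool_pos: [0.668, 0.0262, 0.1]
tool_rot: [0.24, 1.556, -0.235]
contact_force: [-0.2, -0.3, 0.5]
opening: 0.0497
```

Run:
```python
from h import *
go((.669,.015,.064),72)
```

```text
t 29.92 p [0.668  0.0262 0.1   ] head 72.7 open 0.0497 F [-0.2 -0.3  0.5] q6 -1.34
 shift [ 0.0359 -0.0105  0.0043] turn [ 0.7  0.  -0.2] shift after turn [ 0.036  -0.0103  0.0044]
```

Call:
arm_command:
  plan:
    - [[0,-0.0095,0.004,0.7,0,-0.2,0.05],[0,0,0,0,0,0,0.05],[0.008,0,0,0,0,0,0.05],[0.012,0,0,0,0,0,0.05],[0.007,0,0,0,0,0,0.05],[0.002,0,0,0,0,0,0.05],[0,0,0,0,0,0,0.05]]

```text
t: 30.5
tool_pos: [0.6731, 0.015, 0.0746]
tool_rot: [0.247, 1.546, -0.247]
contact_force: [0.2, 0.4, 0.5]
opening: 0.0501
```

Run:
```python
from h import *
go((.669,.015,.064),72)
```

```text
t 30.5 p [0.6731 0.015  0.0746] head 71.9 open 0.0501 F [0.2 0.4 0.5] q6 -1.34
 shift [ 0.0105 -0.0013 -0.004 ] turn [-0.1  0.6 -0.1] shift after turn [ 0.0106 -0.0013 -0.0039]
```

Call:
arm_command:
  plan:
    - [[0.002,-0.001,-0.0039,0,0.6,0,0.05],[0.005,0,0,0,0,0,0.05],[0.002,0,0,0,0,0,0.05],[0,0,0,0,0,0,0.05],[0,0,0,0,0,0,0.03],[0,0,0,0,0,0,0.015],[0,0,0,0,0,0,0.01],[0,0,0,0,0,0,0.01],[0,0,0,0,0,0,0.01]]
  squeeze: 50

```text
t: 31.25
tool_pos: [0.6684, 0.0155, 0.0643]
tool_rot: [0.249, 1.558, -0.246]
contact_force: [0.5, 0.2, -0.5]
opening: 0.018
```

Run:
```python
from h import *
go((.669,.015,.064),72)
```

```text
t 31.25 p [0.6684 0.0155 0.0643] head 71.9 open 0.018 F [ 0.5  0.2 -0.5] q6 -1.35
 shift [ 0.0003 -0.0003  0.0007] turn [-0.1 -0.1 -0.1] shift after turn [ 0.0003 -0.0003  0.0007]
```

Call:
arm_command:
  plan:
    - [[-0.008,0,0,0,0,0,0.01],[-0.025,0,0,0,0,0,0.01],[-0.035,0,0,0,0,0,0.01],[-0.035,0,0,0,0,0,0.01],[-0.035,0,0,0,0,0,0.01],[-0.022,0,0,0,0,0,0.01],[-0.008,0,0,0,0,0,0.01],[0,0,0,0,0,0,0.01],[0,0,0,0,0,0,0.01]]

```text
t: 32.0
tool_pos: [0.666, 0.0154, 0.2389]
tool_rot: [0.248, 1.565, -0.247]
contact_force: [0.7, 1.3, -1.8]
opening: 0.0179
```

Run:
```python
from h import *
go((.622,.2466,.23),72)
```

```text
t 32.0 p [0.666  0.0154 0.2389] head 72.0 open 0.0179 F [ 0.7  1.3 -1.8] q6 -1.35
 shift [ 0.0097  0.2062 -0.1134] turn [-0.  -0.5  0. ] shift after turn [ 0.0089  0.2063 -0.1133]
```

Call:
arm_command:
  plan:
    - [[0,0.01,-0.0055,0,0,0,0.01],[-0.001,0.02,-0.011,0,0,0,0.01],[-0.002,0.026,-0.0143,0,0,0,0.01],[-0.002,0.026,-0.0143,0,0,0,0.01],[-0.002,0.026,-0.0143,0,0,0,0.01],[-0.002,0.026,-0.0143,0,0,0,0.01],[-0.002,0.026,-0.0143,0,0,0,0.01],[0,0.02,-0.011,0,0,0,0.01],[0,0.008,-0.005,0,0,0,0.01],[0,0,0,0,0,0,0.01],[0,0,0,0,0,0,0.01]]

```text
t: 32.92
tool_pos: [0.6103, 0.2389, 0.2217]
tool_rot: [0.242, 1.607, -0.258]
contact_force: [-0.3, -0.7, -0.2]
opening: 0.0181
```

Run:
```python
from h import *
go((.622,.2466,.2),72)
```

```text
t 32.92 p [0.6103 0.2389 0.2217] head 71.9 open 0.0181 F [-0.3 -0.7 -0.2] q6 -1.0
 shift [0.021  0.0114 0.0098] turn [-0.1 -2.8  1. ] shift after turn [0.0217 0.011  0.0088]
```

Call:
arm_command:
  plan:
    - [[0,0,0,0,-2.8,1,0.01],[0.006,0.005,0.004,0,0,0,0.01],[0.006,0.004,0.003,0,0,0,0.01],[0.002,0,0,0,0,0,0.01],[0,0,0,0,0,0,0.01],[0,0,0,0,0,0,0.01]]

```text
t: 33.42
tool_pos: [0.6208, 0.2396, 0.2011]
tool_rot: [0.249, 1.562, -0.258]
contact_force: [0.9, -0.0, -1.8]
opening: 0.0178
```

Run:
```python
from h import *
go((.622,.2466,.19),72)
```

```text
t 33.42 p [0.6208 0.2396 0.2011] head 71.5 open 0.0178 F [ 0.9 -0.  -1.8] q6 -0.99
 shift [ 0.011   0.0071 -0.001 ] turn [-0.5 -0.3  0.4] shift after turn [ 0.0111  0.007  -0.001 ]
```

Call:
arm_command:
  plan:
    - [[0,0.007,-0.001,-0.5,-0.3,0.4,0.01],[0,0,0,0,0,0,0.01],[0.004,0,0,0,0,0,0.01],[0.006,0,0,0,0,0,0.01],[0.003,0,0,0,0,0,0.01],[0,0,0,0,0,0,0.01]]

```text
t: 33.92
tool_pos: [0.6234, 0.2466, 0.1876]
tool_rot: [0.248, 1.555, -0.246]
contact_force: [-0.4, 0.2, -2.2]
opening: 0.0177
```

Run:
```python
from h import *
go((.622,.2466,.134),72)
```

```text
t 33.92 p [0.6234 0.2466 0.1876] head 72.0 open 0.0177 F [-0.4  0.2 -2.2] q6 -0.99
 shift [ 0.0536 -0.0005 -0.0014] turn [-0.   0.1 -0.1] shift after turn [ 0.0536 -0.0004 -0.0013]
```

Call:
arm_command:
  plan:
    - [[0.002,0,-0.0013,0,0,0,0.01],[0.006,0,0,0,0,0,0.01],[0.008,0,0,0,0,0,0.01],[0.008,0,0,0,0,0,0.01],[0.005,0,0,0,0,0,0.01],[0.002,0,0,0,0,0,0.01],[0,0,0,0,0,0,0.01]]

```text
t: 34.5
tool_pos: [0.6212, 0.2469, 0.152]
tool_rot: [0.247, 1.557, -0.246]
contact_force: [-0.5, 0.1, -0.9]
opening: 0.018
```

Run:
```python
from h import *
go((.622,.2466,.136),72)
```

```text
t 34.5 p [0.6212 0.2469 0.152 ] head 72.0 open 0.018 F [-0.5  0.1 -0.9] q6 -0.99
 shift [ 0.016  -0.      0.0009] turn [-0. -0. -0.] shift after turn [ 0.016  -0.      0.0009]
```

Call:
arm_command:
  plan:
    - [[0.003,0,0.0008,0,0,0,0.01],[0.005,0,0,0,0,0,0.01],[0.004,0,0,0,0,0,0.01],[0.002,0,0,0,0,0,0.01],[0.001,0,0,0,0,0,0.01],[0,0,0,0,0,0,0.01]]

```text
t: 35.0
tool_pos: [0.6223, 0.2467, 0.1355]
tool_rot: [0.247, 1.557, -0.246]
contact_force: [-0.3, -0.8, -0.7]
opening: 0.0181
```

Run:
```python
from h import *
go((.622,.2466,.134),72)
```

```text
t 35.0 p [0.6223 0.2467 0.1355] head 72.0 open 0.0181 F [-0.3 -0.8 -0.7] q6 -0.99
 shift [ 0.0015 -0.0001 -0.0002] turn [-0. -0. -0.] shift after turn [ 0.0015 -0.0001 -0.0002]
```

Call:
arm_command:
  plan:
    - [[0.0015,0,0,0,0,0,0.01],[0.001,0,0,0,0,0,0.01],[0.001,0,0,0,0,0,0.01],[0,0,0,0,0,0,0.01]]

```text
t: 35.33
tool_pos: [0.6234, 0.2469, 0.1344]
tool_rot: [0.248, 1.554, -0.246]
contact_force: [-0.9, -0.0, -1.1]
opening: 0.018
```

Run:
```python
from h import *
go((.622,.2466,.134),72)
```

```text
t 35.33 p [0.6234 0.2469 0.1344] head 72.0 open 0.018 F [-0.9 -0.  -1.1] q6 -0.99
 shift [ 0.0004 -0.0007 -0.0012] turn [-0.   0.1 -0.1] shift after turn [ 0.0004 -0.0007 -0.0012]
```

Within half a millimetre of home (0.0643+0.070=0.1343). One more small press, release, retreat and look.

Call:
arm_command:
  plan:
    - [[0.001,0,0,0,0,0,0.01],[0,0,0,0,0,0,0.03],[0,0,0,0,0,0,0.04],[0,0,0,0,0,0,0.045],[-0.008,0,0,0,0,0,0.045],[-0.025,0,0,0,0,0,0.045],[-0.03,0,0,0,0,0,0.045],[-0.02,0,0,0,0,0,0.045],[0,0,-0.02,0,0,0,0.045],[0,0,-0.04,0,0,0,0.045],[0,0,-0.04,0,0,0,0.045],[0,0,-0.04,0,0,0,0.045],[0,0,-0.04,0,0,0,0.045],[0,0,-0.02,0,0,0,0.045],[0,0,0,0,0,0,0.045],[0,0,0,0,0,0,0.045]]

```text
t: 36.67
tool_pos: [0.4278, 0.3107, 0.2264]
tool_rot: [0.255, 1.546, -0.243]
contact_force: [-0.2, -0.8, 0.0]
opening: 0.0452
```

Run:
```python
from h import *
go((.45,.2,.25),72)
C=lambda x,y,z,r:[[x+r*np.cos(t),y+r*np.sin(t),z] for t in np.linspace(0,6.28,25)]
L=[(C(.622,.2466,.07,.034),(0,255,0)),(C(.622,.2466,.13,.034),(0,128,255)),(C(.622,.2466,.152,.01),(0,0,255))]
a=ov('top',(160,120,270,220),3.5,L);b=ov('side',(200,170,310,290),3.5,L);a=cv2.copyMakeBorder(a,0,b.shape[0]-a.shape[0],0,0,0)
cv2.imwrite('pics/f1.png',np.hstack([a,b]))
```

```text
t 36.67 p [0.4278 0.3107 0.2264] head 71.8 open 0.0452 F [-0.2 -0.8  0. ] q6 -0.77
 shift [-0.024  -0.098   0.0558] turn [-0.2  0.5 -0.5] shift after turn [-0.0236 -0.0984  0.0553]
```

View pics/f1.png

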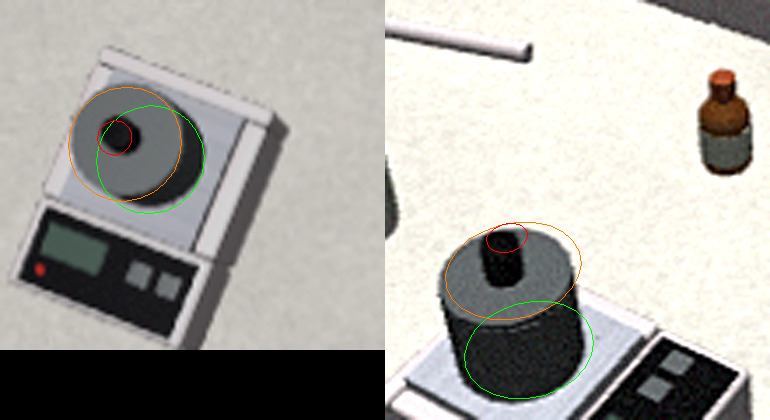

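```bash
python3 -c "
from h import *
print(finish_job())"
```

```text
the job is handed in; nothing more can be done
None
```

Both heaters are set up and the job is handed in, at about 37 s on the robot's clock. The hand-in gave no verdict.

- **Spacer:** Pushed down into the gap of the split heater. I felt contact at the expected floor height (about 4 N), and a later picture showed its long top face level with the blocks.
- **Sleeve:** Stands in the round well. Contact came at the expected height (about 4 N).
- **Vial:** I took the smallest of the three. The gripper read 22 mm on it, close to the 23 mm given. I let it go within about 0.5 mm of the well's floor; I felt no floor contact. The next picture showed it upright in the sleeve.
- **Cover:** Released at the height where its rim should rest on the core. I felt no contact force there either. The last picture shows it level on the core around the sleeve and vial, which it now hides.
- **Amber bottle:** Still standing in the last picture.

**Disagreement between checks:** the side camera placed points up to about 1 cm farther toward +y than the top camera did. I relied on the top camera and on how far each held piece was from its target in the same picture. Spacer, sleeve and vial went in without side contact, so this did no harm.

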